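Put the ring gauge's setting kit away

ROBOT

A 6-joint arm with a two-finger parallel gripper is mounted at the origin on the work surface. World frame = base frame: x ahead of the robot, y to its left, z up, the work surface at z = 0. Lengths are in mm, angles in rad, forces in N, time in s.
With the tool pointing down it reaches from about 350 to 775 mm from the base axis. Payload 7.3 kg.
Tool frame: the origin (TCP) lies at the centre of the arm's flange, where the gripper is bolted on; the fingertips stand 178 mm ahead of it and the grasp point (between the pads) lies 159 mm ahead of it; z points along the fingers, y is the line along which they close (so a half turn about z gives the same grasp; the last joint's range is limited). The gripper opens to 92 mm and grips with 3 to 60 N. Pads are 19 mm wide; open, the fingers measure 130 mm over their backs; the gripper's body (75 mm by 190 mm) begins 47 mm behind the grasp point.
Start: joints at [-1.355, 0.342, 1.524, -0, 1.275, -0.146], TCP at [185.848, -491.008, 404.741] pointing down, gripper open.
Joint ranges: [-2.53, 2.53], [-0.77, 2.02], [0.04, 2.7], [-1, 4.14], [0.28, 2.66], [-3.11, 3.11]. Speed limits (rad/s): [2.57, 2.57, 3.14, 3.14, 3.14, 3.14].

INTERFACE

Orientations are given as [roll, pitch, yaw] about the fixed x, y, z axes, in that order (R = Rz(yaw) Ry(pitch) Rx(roll)).
In Python, from plant import * gives the robot as it stands. The module is installed in compiled form; this text tells all that it offers.
- The arm moves only by the shell command python3 -m inch 'ROWS'. ROWS is JSON, a list of rows, each a list of 5 numbers: the shift along the tool's x, y, z in m, then the turn about the tool's z in rad, then the opening, from 0 (shut) to 1 (fully open). In form: [[tx, ty, tz, spin, claw], ...]. A call has 1 to 8 rows; each row is the pose to reach, as a shift and turn from the pose commanded when the call began, along the tool's axes at that moment; what a row does not reach only later rows make up. A row lasts 1/12 s, in which the tool goes at most 41.7 mm and 7.16 degrees, less where a joint would pass 70% of its speed; a pose out of reach is approached as far as the arm can. A call with a gripper value outside its range is refused whole. The fingers move at their own pace and stop on an object; the grip force is fixed at half the most. Time passes only in rows, so rows that repeat a pose let the fingers close. It gives the time, the measured TCP pose, the force, the opening and the grip force at its end, in the units of the state.
- get_obs(): the state, without advancing time (a new reading comes with each control period).
- capture(name): name is "scene" or "side" or "wrist"; returns a dict with "color" (400x640x3 uint8, red, green, blue), "intrinsics" (3x3 intrinsics, pixels), "pose" (4x4, takes a point from camera to world coordinates). Camera axes: x right, y down, z forward; pixel columns grow to the right and rows downward; lengths in mm; the calibration is good to about 2 mm. A picture is of the moment at which its call begins. There is no depth.
- close_job(): hands the job in; it is judged then, once.
Trained networks look in a picture, given as the dict that the camera call returned (one of the last four; its "shot" number tells which), for a name from the list of things; names that differ only in an ending like _2 or _b are one class to them, and where a whole thing is asked for, a point or a joint stands for the part that bears it (a point fixed in the world has none). Each returns a list of dicts, best first, with "conf" (0 to 1); they miss things now and then, are a little off and sometimes report something else, mostly with a low value. They report only what shows in the picture. A call takes as long as a camera call. They do not tell look-alikes from the thing itself.
- look_for(picture, target): "rect" ([centre column, centre row, width, height] in pixels, round what is visible of it).
- trace(picture, target): "pixels" (400x640 bool, what is visible of it) and "rect" ([centre column, centre row, width, height] in pixels, round what is visible of it).
- tip_of(picture, target): "centre" ([column, row] in pixels: a listed point, or the origin of a listed thing).
The state is a dict: "time": time; "joint_positions": joint angles; "dq": joint speeds; "tau": joint torques, N m; "tool_pos": TCP position; "tcp_rot": TCP orientation; "contact_force": force on the tool from outside, world axes, zero at the start; "moment": the same for the moment, N m; "grip_width": finger opening in mm; "finger_force": force on a finger pad.
Only numpy, scipy, OpenCV 4.12 (cv2) and the standard library are available. Lean on these libraries where they do the work, as an engineer would, in place of code of your own. Each camera call takes 0.05 s, during which the arm holds its last target. There are 200 camera calls.

TASK

Put this gauge's setting kit away: plug every loose steel rest on the bench fully home into the row of sockets, one to a socket, and only then set the grey dust cover over them so that it sits level on the base's flange. Also slide the setting bar fully home into its aluminium sleeve, until its black grip meets the sleeve's mouth. Leave the bearing rings and the other things on the bench where they are.

Things in the scene. Friction and masses are not known exactly. Their poses are not given: they have to be found in the camera images.
- base: Fixed base. Origin: centre of its underside on the table. Grey flange 84 (x) x 256 (y) x 10 mm high; on it a bright steel block 46 x 226 mm, z = 10 to 40 mm, with 5 rectangular sockets in a row along y at y = -92, -46, 0, 46, 92 mm, each 20 (x) x 28 (y) mm, 23 deep, with a 2 mm chamfer round the mouth.
- socket0 (a point): Centre of the mouth of socket 0 (base frame x = 0, y = -92 mm), at the top of the block, 40 mm above the table; axes as the base's. Any rest goes in any socket, either way round.
- socket1 (a point): Centre of the mouth of socket 1 (base frame x = 0, y = -46 mm), at the top of the block, 40 mm above the table; axes as the base's. Any rest goes in any socket, either way round.
- socket2 (a point): Centre of the mouth of socket 2 (base frame x = 0, y = 0 mm), at the top of the block, 40 mm above the table; axes as the base's. Any rest goes in any socket, either way round.
- socket3 (a point): Centre of the mouth of socket 3 (base frame x = 0, y = 46 mm), at the top of the block, 40 mm above the table; axes as the base's. Any rest goes in any socket, either way round.
- socket4 (a point): Centre of the mouth of socket 4 (base frame x = 0, y = 92 mm), at the top of the block, 40 mm above the table; axes as the base's. Any rest goes in any socket, either way round.
- rest0: Steel plug-in rest, about 120 g, found standing on its shank; None if absent. Origin: centre of the shank's foot, z up. Bright shank 18 (x) x 26 (y) mm, z = 0 to 20; dark head 26 (x) x 34 (y) mm, z = 20 to 44. All alike; half a turn makes no difference. Home: head's shoulder on the steel block, origin 20 mm above the base's underside, y along the base's y.
- rest1: Steel plug-in rest, about 120 g, found standing on its shank; None if absent. Origin: centre of the shank's foot, z up. Bright shank 18 (x) x 26 (y) mm, z = 0 to 20; dark head 26 (x) x 34 (y) mm, z = 20 to 44. All alike; half a turn makes no difference. Home: head's shoulder on the steel block, origin 20 mm above the base's underside, y along the base's y.
- rest2: Steel plug-in rest, about 120 g, found standing on its shank; None if absent. Origin: centre of the shank's foot, z up. Bright shank 18 (x) x 26 (y) mm, z = 0 to 20; dark head 26 (x) x 34 (y) mm, z = 20 to 44. All alike; half a turn makes no difference. Home: head's shoulder on the steel block, origin 20 mm above the base's underside, y along the base's y.
- rest3: Steel plug-in rest, about 120 g, found standing on its shank; None if absent. Origin: centre of the shank's foot, z up. Bright shank 18 (x) x 26 (y) mm, z = 0 to 20; dark head 26 (x) x 34 (y) mm, z = 20 to 44. All alike; half a turn makes no difference. Home: head's shoulder on the steel block, origin 20 mm above the base's underside, y along the base's y.
- rest4: Steel plug-in rest, about 120 g, found standing on its shank; None if absent. Origin: centre of the shank's foot, z up. Bright shank 18 (x) x 26 (y) mm, z = 0 to 20; dark head 26 (x) x 34 (y) mm, z = 20 to 44. All alike; half a turn makes no difference. Home: head's shoulder on the steel block, origin 20 mm above the base's underside, y along the base's y.
- cover: Loose grey dust cover, upside-down box open below, 60 (x) x 240 (y) x 64 mm high, inside 52 x 232 x 60, about 320 g. Origin: centre of its lower rim. On top a black handle 20 (x) x 50 (y) mm, z = 64 to 92. Seated, its rim stands on the flange round the steel block (3 mm play a side), origin 10 mm above the base's underside, its y along the base's y, either way round.
- bar: Loose setting bar lying on the table, about 160 g. Origin: underside, below the middle of the black grip; x along the bar to its nose. Steel, 24 (y) x 16 mm high to x = 82, then a wedge nose, pointed seen from above, to x = 94. Black upright grip at the rear: x = -12 to 12, 20 mm wide (y), 62 mm high. Centre of mass about 40 mm ahead of the grip's middle.
- sleeve: Fixed aluminium sleeve for the bar. Origin: centre of its underside. 92 mm long (x), 43 wide, 25 high; mouth at x = -46 mm, closed at +x. Channel 27 wide, 19 high, 86 deep, the table is its floor; a 9 mm slot along the roof. The bar goes in nose first along +x; fully home its grip touches the mouth and the bar's origin is at x = -58 mm here.
- mouth (a point): Middle of the sleeve's mouth at table level; axes as the sleeve's, x points into the sleeve.
- ring_large: Bystander: steel bearing ring lying flat, 72 mm across, 18 mm high. Leave alone.
- ring_small: Bystander: steel bearing ring lying flat, 48 mm across, 14 mm high. Leave alone.
- oil: Bystander: jar 44 mm across, 100 mm high. Leave alone.
- carton: Bystander: small carton 60 x 90 x 45 mm high. Leave alone.
- driver: Bystander: screwdriver 170 mm long lying on the bench. Leave alone.
- wipe_block: Bystander: cork block 70 x 45 x 20 mm high. Leave alone.
Not all that is in view belongs to the job. Of the things that look like the cover, take the one that is farthest from the robot's base at the start. What is shaped like the rest0 but green is not meant.

How it is judged (in metres and radians):
On the way, in this order (a step that is already met when the one before it is completed fails the run):
1. every rest is plugged fully home in a socket ((horizontal distance between rest0 and socket0 below 0.004 m or horizontal distance between rest0 and socket1 below 0.004 m or horizontal distance between rest0 and socket2 below 0.004 m or horizontal distance between rest0 and socket3 below 0.004 m or horizontal distance between rest0 and socket4 below 0.004 m) and z of rest0 in the frame of base between 0.016 and 0.0235 m and angle between the y axis of each of rest0, rest1, rest2, rest3, rest4 and the y axis of base, either way round below 0.08 rad and angle between each of rest0, rest1, rest2, rest3, rest4's own z axis and vertical below 0.06 rad and (horizontal distance between rest1 and socket0 below 0.004 m or horizontal distance between rest1 and socket1 below 0.004 m or horizontal distance between rest1 and socket2 below 0.004 m or horizontal distance between rest1 and socket3 below 0.004 m or horizontal distance between rest1 and socket4 below 0.004 m) and z of rest1 in the frame of base between 0.016 and 0.0235 m and (horizontal distance between rest2 and socket0 below 0.004 m or horizontal distance between rest2 and socket1 below 0.004 m or horizontal distance between rest2 and socket2 below 0.004 m or horizontal distance between rest2 and socket3 below 0.004 m or horizontal distance between rest2 and socket4 below 0.004 m) and z of rest2 in the frame of base between 0.016 and 0.0235 m and (horizontal distance between rest3 and socket0 below 0.004 m or horizontal distance between rest3 and socket1 below 0.004 m or horizontal distance between rest3 and socket2 below 0.004 m or horizontal distance between rest3 and socket3 below 0.004 m or horizontal distance between rest3 and socket4 below 0.004 m) and z of rest3 in the frame of base between 0.016 and 0.0235 m and (horizontal distance between rest4 and socket0 below 0.004 m or horizontal distance between rest4 and socket1 below 0.004 m or horizontal distance between rest4 and socket2 below 0.004 m or horizontal distance between rest4 and socket3 below 0.004 m or horizontal distance between rest4 and socket4 below 0.004 m) and z of rest4 in the frame of base between 0.016 and 0.0235 m), for 0.3 s.
2. then the cover is set over them, seated and level on the flange (horizontal distance between cover and base below 0.007 m and z of cover in the frame of base between 0.007 and 0.013 m and angle between cover's own z axis and vertical below 0.04 rad and angle between the y axis of cover and the y axis of base, either way round below 0.08 rad), for 0.3 s.
At the end, for the whole second after the job is handed in: Every rest present is in a socket (4 mm of its centre, 3.5 mm of home, upright 0.06 rad); the cover is seated on the base (7 mm of centre, 3 mm of the flange, level 0.04 rad); the bar is in the sleeve, grip within 4 mm of the mouth; each aligned within 0.08 rad and at rest (all of step 1 and all of step 2 and x of bar in the frame of sleeve between -0.062 and -0.05 m and y of bar in the frame of sleeve between -0.005 and 0.005 m and angle between bar's own z axis and vertical below 0.06 rad and angle between the x axis of bar and the x axis of sleeve, either way round below 0.08 rad and z of bar in the frame of sleeve below 0.004 m and linear speed of each of cover, bar, rest0, rest1, rest2, rest3, rest4 below 0.02 m/s); the robot touches nothing.
It fails at once if a bystander (ring, jar, carton, screwdriver or cork block) is moved by more than 30 mm (distance of any of ring_large, ring_small, oil, carton, driver, wipe_block from where it was at the start of the episode above 0.03 m).
Of rest0, rest1, rest2, rest3, rest4 only 3 to 5 are there at a start; the rules pass over those that are not, and their reading is None.
At some moment in a run one of cover, bar may be knocked a few centimetres aside while the robot is not near it.
It also fails if it takes over 208 s, if anything falls off the work surface, if the arm or the gripper's body presses on something with over 40 N, if the wrist force passes 120 N, or if a joint passes its speed limit or range.

## Working session

There is one attempt and no reset: what is moved stays moved. The work goes in short steps, Python scripts to look and compute and a shell command to move; the robot and the scene stay as the last step left them, time stands still between calls to the robot, and variables do not carry over. Pictures are saved under pics/ and viewed, at most 14 in all, crops included, and the job is handed in when it is done.

```bash
mkdir -p pics
cat > h.py <<'E'
from plant import *
import numpy as np, cv2
def save(p,n,crop=None,s=1):
    im=p["color"][:,:,::-1]
    if crop: im=im[crop[1]:crop[3],crop[0]:crop[2]]
    cv2.imwrite('pics/'+n+'.png',cv2.resize(im,None,fx=s,fy=s,interpolation=cv2.INTER_CUBIC))
def w(p,uv,z=0):
    K=np.array(p["intrinsics"]);T=np.array(p["pose"])
    d=T[:3,:3]@np.linalg.solve(K,[uv[0],uv[1],1.]);o=T[:3,3]
    return (o+d*(z-o[2])/d[2])
def px(p,X):
    K=np.array(p["intrinsics"]);T=np.array(p["pose"])
    c=T[:3,:3].T@(np.asarray(X,float)-T[:3,3]);c=K@c;return c[:2]/c[2]
E
python3 - <<'E'
from h import *
np.set_printoptions(precision=1,suppress=True)
print(get_obs())
for n in ["scene","side"]:
    p=capture(n);save(p,n+'0',s=1.25);print(n,np.array(p["pose"]).round(2).tolist(),np.array(p["intrinsics"]).tolist())
    for t in ["base","socket0","socket2","socket4","rest0","cover","bar","sleeve","mouth","ring_large","ring_small","oil","carton","driver","wipe_block"]:
        r=tip_of(p,t)
        print(t,[(np.round(a["conf"],2),np.round(a["centre"]).tolist(),w(p,a["centre"],{'socket':40}.get(t[:6],0))[:2].round().tolist()) for a in r])
E
```

```text
{'time': 0.0, 'joint_positions': array([-1.4,  0.3,  1.5, -0. ,  1.3, -0.1]), 'dq': array([ 0.,  0., -0., -0., -0., -0.]), 'tau': array([ -0. , -43.1, -24.4,   0.1,   0.1,  -0. ]), 'tool_pos': array([ 185.8, -490.9,  404. ]), 'tcp_rot': array([-3.1, -0. ,  0.4]), 'contact_force': array([0.5, 0.2, 0.1]), 'moment': array([-0.1,  0. , -0. ]), 'finger_force': 0.0, 'grip_width': 91.49782020592586}
scene [[-0.82, 0.34, -0.47, 1135.83], [0.58, 0.46, -0.67, 908.9], [-0.01, -0.82, -0.57, 827.9], [0.0, 0.0, 0.0, 1.0]] [[447.7816082601632, 0.0, 314.95340392797505], [0.0, 447.7816082601632, 202.09505690680135], [0.0, 0.0, 1.0]]
base [(np.float64(0.79), [325.0, 267.0], [611.0, 195.0])]
socket0 [(np.float64(0.93), [347.0, 277.0], [612.0, 289.0]), (np.float64(0.91), [326.0, 252.0], [599.0, 185.0]), (np.float64(0.81), [314.0, 243.0], [603.0, 135.0]), (np.float64(0.69), [303.0, 236.0], [610.0, 92.0]), (np.float64(0.63), [336.0, 262.0], [601.0, 230.0])]
socket2 [(np.float64(0.93), [347.0, 277.0], [612.0, 289.0]), (np.float64(0.91), [326.0, 252.0], [599.0, 185.0]), (np.float64(0.81), [314.0, 243.0], [6
[... 3192 characters left out ...]
317.0]), (np.float64(0.26), [337.0, 175.0], [626.0, 252.0])]
mouth [(np.float64(0.56), [365.0, 262.0], [594.0, -143.0]), (np.float64(0.19), [273.0, 172.0], [436.0, 317.0])]
ring_large [(np.float64(0.85), [407.0, 217.0], [758.0, 3.0]), (np.float64(0.72), [340.0, 185.0], [620.0, 200.0])]
ring_small [(np.float64(0.66), [432.0, 289.0], [716.0, -268.0])]
oil [(np.float64(0.74), [433.0, 289.0], [719.0, -268.0]), (np.float64(0.64), [446.0, 303.0], [728.0, -317.0])]
carton [(np.float64(0.96), [340.0, 147.0], [678.0, 417.0])]
driver [(np.float64(0.62), [232.0, 191.0], [301.0, 244.0]), (np.float64(0.37), [367.0, 264.0], [594.0, -152.0])]
wipe_block [(np.float64(0.89), [271.0, 285.0], [353.0, -169.0])]
```

View pics/scene0.png

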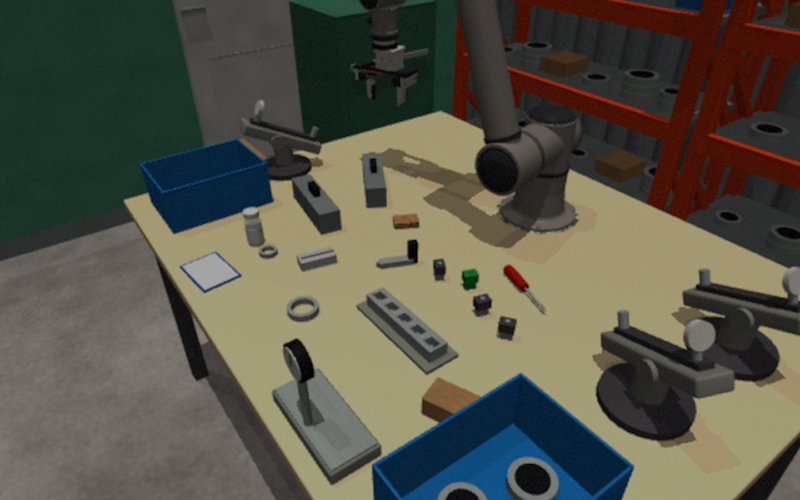

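View pics/side0.png

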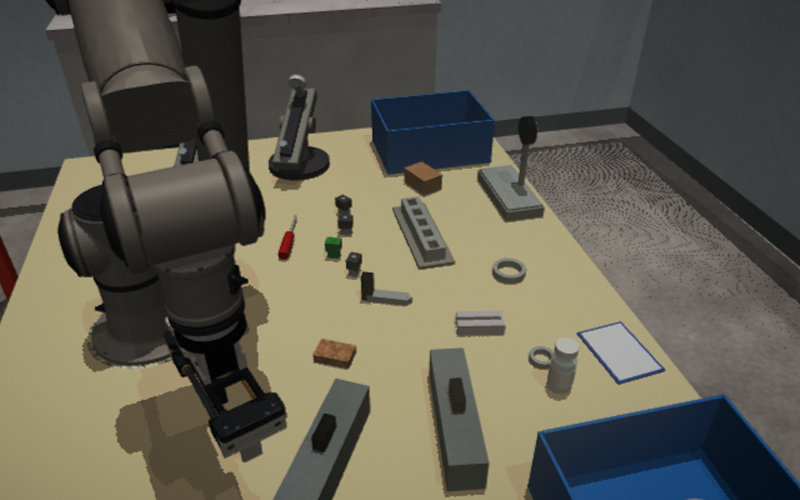

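The pictures show five sockets on the base (around 405,325 in scene0). Three dark rests stand at (439,268), (482,303) and (507,326), and the green one at (470,278) is a decoy. The bar is at (398,258) and the sleeve at (317,259). The cover candidates are (316,203), about 640 mm from the robot base, and (374,180), about 500 mm. The first one is farther.

```bash
cat >> h.py <<'E'
from scipy.spatial.transform import Rotation as Ro
def go(xyz,yaw,grasp=True,o=None):
    """shift in tool axes + spin to bring grasp point (or TCP) to xyz, tool down, tool x at yaw"""
    o=o or get_obs();R=Ro.from_euler('xyz',o["tcp_rot"]).as_matrix()
    t=np.array(xyz,float)+([0,0,159] if grasp else [0,0,0])
    d=R.T@(t-o["tool_pos"])/1000
    y0=np.arctan2(R[1,0],R[0,0]);s=-(yaw-y0);s=(s+np.pi/2)%np.pi-np.pi/2
    print('shift',d.round(4),'spin',round(s,3),'rows',round(max(np.linalg.norm(d)/.0417,abs(s)/.125),1),'spin j6',round(o["joint_positions"][5],2), 'z',o["tool_pos"][2].round(1))
E
python3 - <<'E'
from h import *
go([500,150,500],0,False)
p=capture('side');save(p,'cov',(200,260,420,400),3)
E
```

```text
shift [ 0.5207 -0.4883 -0.0953] spin 0.362 rows 17.3 spin j6 -0.15 z 404.7
```

View pics/cov.png

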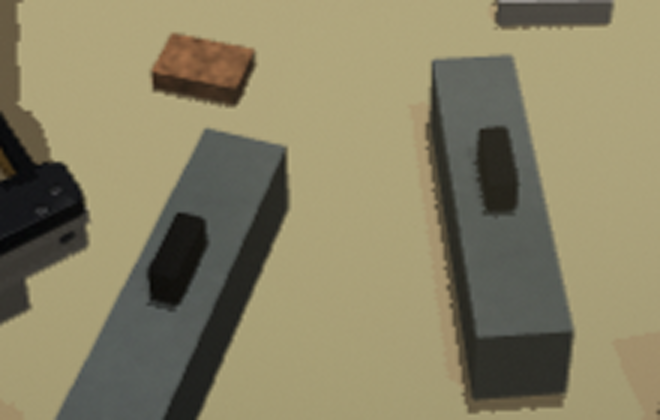

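The crop shows two identical covers, with handles at (178,258) and (497,170). The right one, at about (513,-378), is farther from the robot base, so it is the one meant.

```bash
python3 -m inch '[[0.52,-0.49,-0.095,0.36,1],[0.52,-0.49,-0.095,0.36,1],[0.52,-0.49,-0.095,0.36,1],[0.52,-0.49,-0.095,0.36,1],[0.52,-0.49,-0.095,0.36,1],[0.52,-0.49,-0.095,0.36,1],[0.52,-0.49,-0.095,0.36,1],[0.52,-0.49,-0.095,0.36,1]]'
python3 - <<'E'
from h import *
go([500,150,500],0,False)
E
```

```text
time: 2.32
tool_pos: [330.7, -192.1, 449.2]
tcp_rot: [3.141, -0.001, 0.001]
contact_force: [1.1, 0.1, -0.0]
grip_width: 91.6
finger_force: 0.0
shift [ 0.1697 -0.3419 -0.0509] spin 0.001 rows 9.2 spin j6 0.84 z 449.2
```

```bash
python3 -m inch '[[0.17,-0.34,-0.05,0,1],[0.17,-0.34,-0.05,0,1],[0.17,-0.34,-0.05,0,1],[0.17,-0.34,-0.05,0,1],[0.17,-0.34,-0.05,0,1],[0.17,-0.34,-0.05,0,1],[0.17,-0.34,-0.05,0,1],[0.17,-0.34,-0.05,0,1]]';python3 -m inch '[[0,-0.025,0,0,1],[0,-0.025,0,0,1],[0,-0.025,0,0,1]]'
python3 - <<'E'
from h import *
np.set_printoptions(precision=1,suppress=True)
p=capture('wrist');save(p,'w1',s=1.25);print(get_obs()["tool_pos"],np.array(p["pose"]).round(2).tolist(),np.array(p["intrinsics"]).round(1).tolist())
for t in ["base","socket0","rest0","bar","sleeve","mouth"]:
    r=tip_of(p,t)
    print(t,[(np.round(a["conf"],2),np.round(a["centre"]).tolist(),w(p,a["centre"],{'socket':40}.get(t[:6],0))[:2].round(1).tolist()) for a in r])
for a in trace(p,"rest0"):
    print(a["conf"],np.round(a["rect"]),cv2.minAreaRect(np.argwhere(a["pixels"])[:,::-1].astype(np.float32)))
E
```

```text
time: 2.98
tool_pos: [478.1, 104.1, 492.6]
tcp_rot: [3.141, -0.001, 0.002]
contact_force: [1.8, -0.6, 0.5]
grip_width: 91.5
finger_force: 0.0
time: 3.23
tool_pos: [477.7, 128.0, 491.7]
tcp_rot: [3.141, 0.001, 0.005]
contact_force: [0.2, -0.1, 0.5]
grip_width: 91.8
finger_force: 0.0
[477.6 127.  491.8] [[0.0, -0.95, -0.31, 562.39], [-1.0, -0.0, -0.0, 128.03], [0.0, 0.31, -0.95, 472.32], [0.0, 0.0, 0.0, 1.0]] [[317.1, 0.0, 315.3], [0.0, 317.1, 201.1], [0.0, 0.0, 1.0]]
base [(np.float64(0.68), [277.0, 66.0], [602.9, 180.6])]
socket0 [(np.float64(0.92), [200.0, 61.0], [604.5, 271.9]), (np.float64(0.87), [275.0, 59.0], [606.9, 178.3]), (np.float64(0.85), [236.0, 59.0], [606.9, 226.4]), (np.float64(0.82), [307.0, 58.0], [607.8, 137.6]), (np.float64(0.64), [352.0, 59.0], [607.8, 82.2]), (np.float64(0.53), [100.0, 10.0], [660.0, 385.6]), (np.float64(0.33), [351.0, 192.0], [434.4, 76.7])]
rest0 [(np.float64(0.93), [349.0, 190.0], [426.0, 74.5]), (np.float64(0.91), [246.0, 185.0], [431.9, 233.2]), (np.float64(0.64), [302.0, 211.0], [390.2, 147.4]), (np.float64(0.61), [189.0, 180.0], [439.4, 320.4])]
bar [(np.float64(0.63), [408.0, 183.0], [437.4, -15.7])]
sleeve [(np.float64(0.77), [527.0, 41.0], [634.5, -157.6])]
mouth [(np.float64(0.64), [514.0, 81.0], [583.8, -150.3]), (np.float64(0.53), [308.0, 61.0], [608.2, 138.0])]
0.85 [304. 218.  22.  30.] ((301.6034240722656, 218.7413787841797), (18.383838653564453, 27.66860580444336), 21.801406860351562)
0.81 [241. 193.  25.  26.] ((240.58108520507812, 191.51351928710938), (21.371868133544922, 28.76982307434082), 9.462321281433105)
0.76 [353. 199.  27.  32.] ((350.9352111816406, 197.2538604736328), (27.784883499145508, 20.946636199951172), 30.256441116333008)
0.56 [183. 185.  36.  31.] ((181.3141326904297, 184.25836181640625), (19.449771881103516, 32.49758529663086), 52.4314079284668)
```

View pics/w1.png

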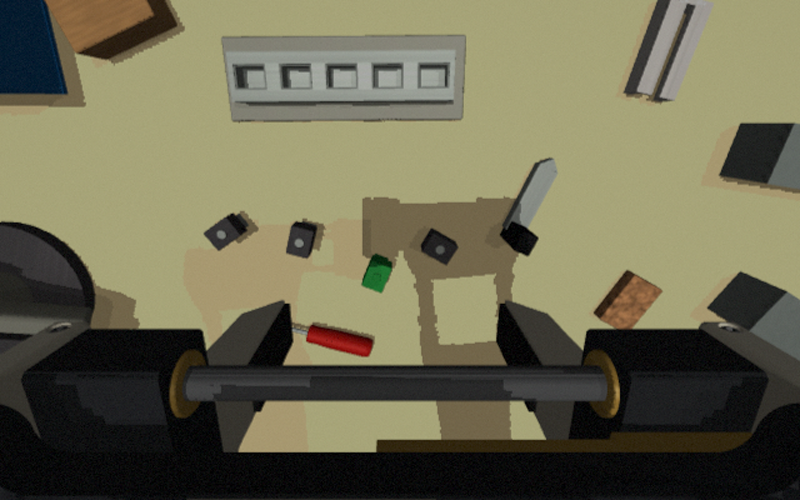

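The wrist view shows the base at (345,77). The rests are at (225,231), (301,239) and (439,246), with the green decoy at (377,273). The bar's grip is at (519,238) with its nose at (550,162), and the sleeve is at (668,50).

Run:
```python
from h import *
import pickle
p=capture('wrist');pickle.dump(p,open('w1.pkl','wb'))
im=p["color"][:,:,::-1]
z=lambda x0,y0,x1,y1,s:cv2.resize(im[y0:y1,x0:x1],None,fx=s,fy=s,interpolation=cv2.INTER_CUBIC)
g=lambda im:np.clip((im/255.)**.6*255,0,255).astype(np.uint8)
C=np.zeros((600,800,3),np.uint8)
a=z(170,20,380,105,3.5);C[:a.shape[0],:a.shape[1]]=a       #297x735
b=z(155,165,225,215,4);C[300:500,0:280]=b
b=z(220,165,280,215,4);C[300:500,280:520]=b
b=z(325,170,395,220,4);C[300:500,520:800]=b
cv2.imwrite('pics/w1z.png',g(C))
```

```text
(no output)
```

View pics/w1z.png

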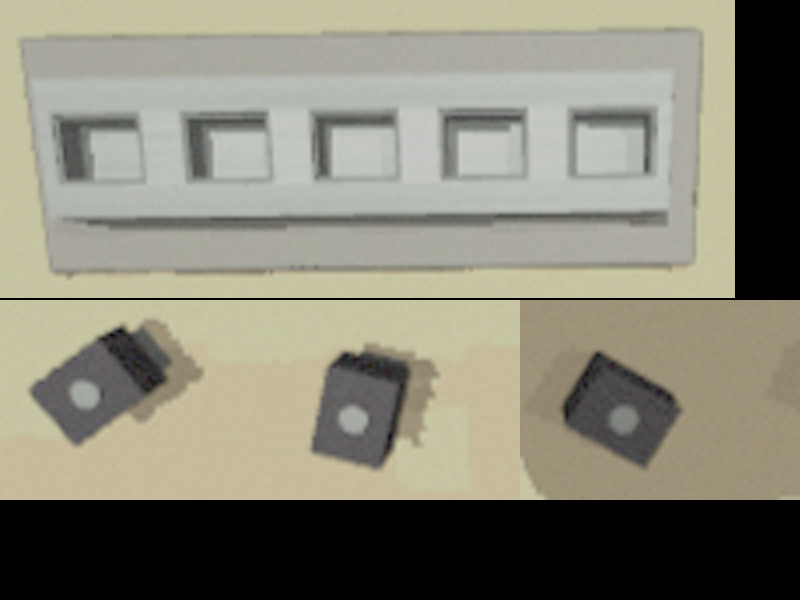

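Run:
```python
from h import *
import pickle
np.set_printoptions(precision=1,suppress=True)
p=pickle.load(open('w1.pkl','rb'))
def P(pts,off,x0,y0,s,z):
    return np.array([w(p,((u-off[0]+.5)/s-.5+x0,(v-off[1]+.5)/s-.5+y0),z)[:2] for u,v in pts])
F=P([(21,39),(702,31),(693,265),(50,271)],(0,0),170,20,3.5,10);print('flange',F,F.mean(0))
S=P([(99,149),(227,147.5),(356,146),(484,144.5),(612,143)],(0,0),170,20,3.5,40);print('sock',S,S.mean(0),'yaw',np.arctan2(-(S[0]-S[-1])[0],(S[0]-S[-1])[1]))
for n,d,c,o,x0,y0 in [('A',(85,395),[(30,390),(78,444),(145,398),(98,343)],(0,300),155,165),('B',(352,420),[(331,366),(403,378),(380,468),(314,452)],(280,300),220,165),('C',(624,419),[(566,412),(600,358),(678,410),(645,467)],(520,300),325,170)]:
    D=P([d],o,x0,y0,4,44)[0];C=P(c,o,x0,y0,4,44);r=cv2.minAreaRect(C.astype(np.float32))
    e=np.diff(np.r_[C,C[:1]],axis=0);L=np.linalg.norm(e,axis=1);k=np.argmax(L);k=0 if L[0]+L[2]>L[1]+L[3] else 1
    a=e[k]-e[(k+2)%4];yaw=np.arctan2(a[1],a[0])
    print(n,D,C.mean(0),L,'long-axis dir',round((yaw+np.pi/2)%np.pi-np.pi/2,3))
```

```text
flange [[644.6 307.6]
 [647.3  53.7]
 [564.6  52.8]
 [562.4 307.5]] [604.7 180.4]
sock [[604.  272.7]
 [604.5 226.7]
 [605.  180.5]
 [605.5 134.5]
 [606.   88.7]] [605.  180.6] yaw 0.0106615145845035
A [440.5 321.2] [440.9 320.2] [24.4 31.  24.2 31.1] long-axis dir -0.993
B [431.3 235.2] [432.6 233.3] [25.2 34.9 23.9 32.8] long-axis dir -0.285
C [424.2  75.1] [426.8  75.8] [22.9 34.1 24.1 35.5] long-axis dir 0.961
```

Base found at (605, 180.5) with yaw 0.011, and all three rests located. I'll start with rest A.

```bash
python3 -c "
from h import *
go([440.6,320.9,110],-0.993)"
```

```text
shift [-0.037  -0.1948  0.2232] spin 0.994 rows 7.9 spin j6 1.67 z 492.2
```

```bash
python3 -m inch '[[-0.037,-0.195,0.1,-2.148,0.6],[-0.037,-0.195,0.1,-2.148,0.6],[-0.037,-0.195,0.1,-2.148,0.6],[-0.037,-0.195,0.1,-2.148,0.6],[-0.037,-0.195,0.1,-2.148,0.6],[-0.037,-0.195,0.1,-2.148,0.6],[-0.037,-0.195,0.1,-2.148,0.6],[-0.037,-0.195,0.1,-2.148,0.6]]';  python3 -c "
from h import *
go([440.6,320.9,110],-0.993)"
```

```text
time: 4.35
tool_pos: [439.9, 322.7, 391.1]
tcp_rot: [-3.141, 0.002, 1.01]
contact_force: [0.4, -0.3, -0.3]
grip_width: 55.3
finger_force: 0.0
shift [-0.001   0.0016  0.1221] spin -1.139 rows 9.1 spin j6 1.05 z 391.1
```

```bash
python3 -m inch '[[-0.001,0.0016,0.122,-1.139,0.6],[-0.001,0.0016,0.122,-1.139,0.6],[-0.001,0.0016,0.122,-1.139,0.6],[-0.001,0.0016,0.122,-1.139,0.6],[-0.001,0.0016,0.122,-1.139,0.6],[-0.001,0.0016,0.122,-1.139,0.6],[-0.001,0.0016,0.122,-1.139,0.6],[-0.001,0.0016,0.122,-1.139,0.6]]'; python3 -m inch '[[0,0,0,-0.14,0.6],[0,0,0,-0.14,0.6],[0,0,0,-0.14,0.6]]'
python3 - <<'E'
from h import *
go([440.6,320.9,42],-0.993)
p=capture('wrist');save(p,'a1',s=1.25)
print(px(p,[440.6,320.9,44]))
print([(a["conf"],a["rect"]) for a in look_for(p,'rest0')])
E
```

```text
time: 5.02
tool_pos: [441.4, 319.7, 270.0]
tcp_rot: [-3.142, 0.0, 2.007]
contact_force: [0.9, 0.8, 0.2]
grip_width: 55.3
finger_force: 0.0
time: 5.27
tool_pos: [441.4, 319.8, 270.1]
tcp_rot: [3.141, 0.0, 2.139]
contact_force: [0.3, 0.9, -1.0]
grip_width: 55.1
finger_force: 0.0
shift [ 0.0013 -0.0001  0.0691] spin -0.01 rows 1.7 spin j6 -0.08 z 270.1
[316.09491344 222.30641993]
[(0.66, [263.5, 300.1, 20.4, 51.9]), (0.66, [317.6, 216.0, 38.9, 57.4])]
```

View pics/a1.png

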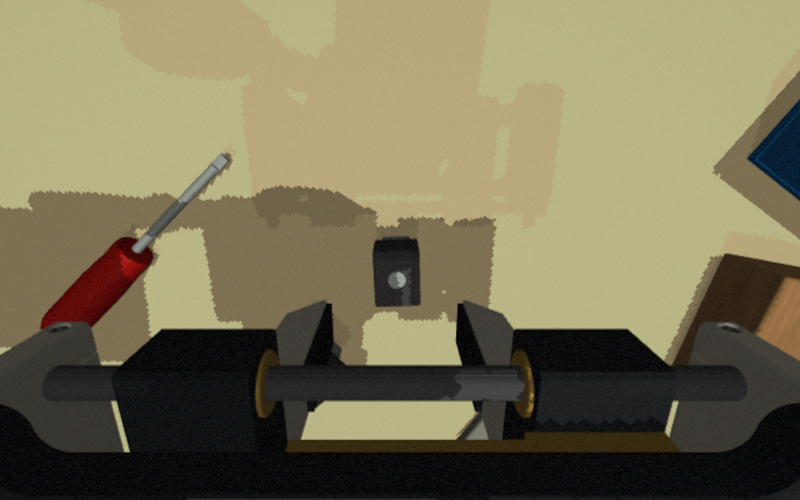

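The rest is square to the gripper. Its dot is at (397,280), within 1.5 mm of the prediction, so I'll descend and grip.

```bash
python3 -m inch '[[0,0.001,0.035,-0.01,0.6],[0,0.001,0.069,-0.01,0.6],[0,0.001,0.069,-0.01,0.6],[0,0.001,0.069,-0.01,0.6],[0,0.001,0.069,-0.01,0.2],[0,0.001,0.069,-0.01,0.2],[0,0.001,0.069,-0.01,0.2],[0,0.001,0.069,-0.01,0.2]]'; python3 -m inch '[[0,0,0,0,0.2],[0,0,0,0,0.2],[0,0,-0.04,0,0.2],[0,0,-0.08,0,0.2],[0,0,-0.08,0,0.2],[0,0,-0.08,0,0.2]]'
python3 - <<'E'
from h import *
b=np.array([605,180.5]);y=0.011
go([*(b+92*np.array([-np.sin(y),np.cos(y)])),112],np.pi/2+y)
E
```

```text
time: 6.03
tool_pos: [442.4, 320.7, 202.6]
tcp_rot: [3.139, 0.0, 2.152]
contact_force: [0.8, 0.3, 0.8]
grip_width: 33.1
finger_force: 0.0
time: 6.53
tool_pos: [442.5, 320.8, 283.3]
tcp_rot: [3.136, 0.001, 2.152]
contact_force: [-0.4, -0.3, -1.3]
grip_width: 25.9
finger_force: 29.9
shift [-0.129   0.1084  0.013 ] spin 0.57 rows 4.6 spin j6 -0.09 z 283.3
```

```bash
python3 -m inch '[[-0.129,0.108,0.013,0.57,0.2],[-0.129,0.108,0.013,0.57,0.2],[-0.129,0.108,0.013,0.57,0.2],[-0.129,0.108,0.013,0.57,0.2],[-0.129,0.108,0.013,0.57,0.2],[-0.129,0.108,0.013,0.57,0.2],[-0.129,0.108,0.013,0.57,0.2]]'
python3 - <<'E'
from h import *
b=np.array([605,180.5]);y=0.011
go([*(b+92*np.array([-np.sin(y),np.cos(y)])),89],np.pi/2+y)
p=capture('wrist');save(p,'a2',s=1.25);print(get_obs()["tool_pos"])
print([px(p,[*(b+k*np.array([-np.sin(y),np.cos(y)])),40])*1.25 for k in (46,92)])
E
```

```text
time: 7.12
tool_pos: [602.5, 271.7, 265.9]
tcp_rot: [-3.138, 0.001, 1.584]
contact_force: [-0.8, 0.1, -1.1]
grip_width: 25.9
finger_force: 29.9
shift [0.0008 0.0016 0.0179] spin 0.002 rows 0.4 spin j6 0.29 z 265.9
[602.01245672 272.21842851 266.5993519 ]
[array([398.81472367, 349.57964707]), array([399.22049842, 278.03669278])]
```

View pics/a2.png

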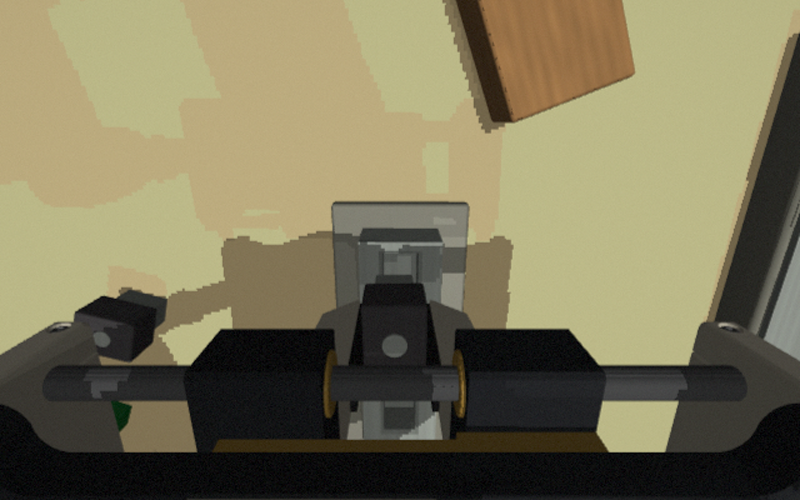

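Run:
```python
from h import *
p=capture('wrist');o=get_obs();z=o["tool_pos"][2]-202+44
print(o["tool_pos"],'dot',w(p,(394.5/1.25,345/1.25),z),'flange far edge',w(p,(332/1.25,203.5/1.25),10),w(p,(468/1.25,203.5/1.25),10))
print('block far',w(p,(360/1.25,240/1.25),40),w(p,(441/1.25,240/1.25),40))
y=.011;print('socket',605-92*np.sin(y),180.5+92*np.cos(y),'flange far y',180.5+128)
```

```text
[601.85767582 272.53856011 267.25082852] dot [601.29944511 272.17479961 109.25082852] flange far edge [562.54989261 308.67059875  10.        ] [644.94113782 309.84312365  10.        ]
block far [581.92822597 294.79614753  40.        ] [626.07909351 295.44346243  40.        ]
socket 603.9880204085432 272.4944340561236 flange far y 308.5
```

```bash
python3 -m inch '[[0.0005,0.0024,0.0,0.002,0.2],[0.0005,0.0024,0,0.002,0.2],[0.0005,0.0024,0.02,0.002,0.2],[0.0005,0.0024,0.03,0.002,0.2],[0.0005,0.0024,0.037,0.002,0.2],[0.0005,0.0024,0.042,0.002,0.2],[0.0005,0.0024,0.045,0.002,0.2],[0.0005,0.0024,0.045,0.002,0.2]]'; python3 -m inch '[[0,0,0,0,0.2],[0,0,0,0,0.2]]'
```

```text
time: 7.88
tool_pos: [605.5, 272.6, 222.7]
tcp_rot: [-3.141, 0.0, 1.58]
contact_force: [0.3, -0.3, -0.9]
grip_width: 25.7
finger_force: 29.9
time: 8.05
tool_pos: [605.6, 272.6, 223.6]
tcp_rot: [3.141, -0.0, 1.58]
contact_force: [0.6, 0.7, -0.7]
grip_width: 25.7
finger_force: 29.9
```

```bash
python3 -m inch '[[0,0,0.002,0,0.2],[0,0,0.002,0,0.2],[0,0,0.002,0,0.2]]'; python3 -m inch '[[0,0,0.0,0,0.5],[0,0,0.0,0,0.5],[0,0,0,0,0.5],[0,0,-0.04,0,0.6],[0,0,-0.09,0,0.6],[0,0,-0.09,0,0.6],[0,0,-0.09,0,0.6]]'
python3 - <<'E'
from h import *
p=capture('wrist');save(p,'a3',(180,130,440,400),2.2);print(get_obs()["tool_pos"])
go([431.5,234.6,115],2.857)
E
```

```text
time: 8.3
tool_pos: [605.5, 272.6, 222.1]
tcp_rot: [3.141, -0.0, 1.58]
contact_force: [-2.6, -0.6, 5.4]
grip_width: 25.7
finger_force: 29.9
time: 8.88
tool_pos: [606.4, 272.8, 315.5]
tcp_rot: [3.133, -0.002, 1.58]
contact_force: [-0.4, 0.4, -0.7]
grip_width: 55.1
finger_force: 0.0
[605.76408511 272.55978527 312.68219471]
shift [-0.0364 -0.1747  0.038 ] spin -1.277 rows 10.2 spin j6 0.3 z 312.7
```

View pics/a3.png

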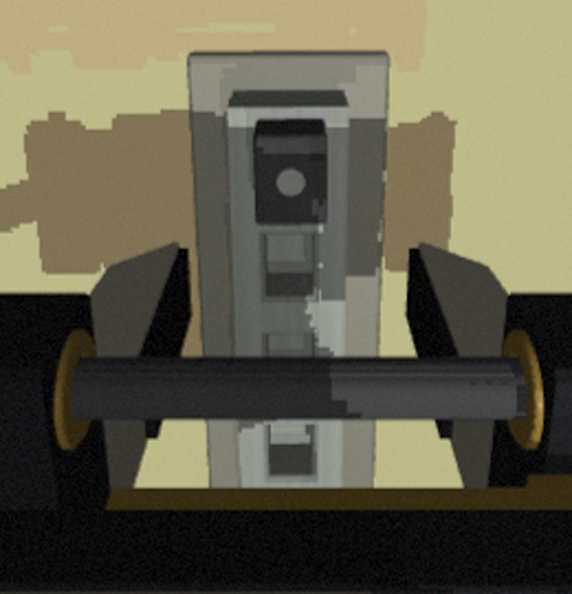

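Rest A is home in its socket. Next is rest B.

```bash
python3 -m inch '[[-0.036,-0.175,0.038,-1.277,0.6],[-0.036,-0.175,0.038,-1.277,0.6],[-0.036,-0.175,0.038,-1.277,0.6],[-0.036,-0.175,0.038,-1.277,0.6],[-0.036,-0.175,0.038,-1.277,0.6],[-0.036,-0.175,0.038,-1.277,0.6],[-0.036,-0.175,0.038,-1.277,0.6],[-0.036,-0.175,0.038,-1.277,0.6]]'; python3 -m inch '[[0,0,0,-0.28,0.6],[0,0,0,-0.28,0.6],[0,0,0,-0.28,0.6],[0,0,0,-0.28,0.6]]'
cat >> h.py <<'E'
def dot(p,X,r=22,z=44):
    """bright head dot nearest predicted X -> world, at height z"""
    u,v=px(p,[*X,z]).round().astype(int);g=cv2.cvtColor(p["color"],cv2.COLOR_RGB2GRAY)[v-r:v+r,u-r:u+r]
    best=[]
    for t in range(60,200,5):
        n,l,s,c=cv2.connectedComponentsWithStats((g>t).astype(np.uint8))
        for k in range(1,n):
            x,y,ww,hh,a=s[k]
            if 20<a<250 and x>0 and y>0 and x+ww<2*r and y+hh<2*r and .7<ww/hh<1.4 and a>.65*ww*hh: best.append((c[k]+[u-r,v-r],a,t))
    for c,a,t in best[::3]: print('dot px',c.round(1),a,t,'pred',(u,v),w(p,c,z)[:2].round(1))
E
python3 - <<'E'
from h import *
p=capture('wrist');dot(p,(431.5,234.6));save(p,'b1',(180,130,440,400),2.2)
a=trace(p,'rest0')
for q in a[:3]: print(q["conf"],q["rect"],cv2.minAreaRect(np.argwhere(q["pixels"])[:,::-1].astype(np.float32))[2])
go([431.5,234.6,42],2.857)
E
```

```text
time: 9.6
tool_pos: [429.9, 234.7, 271.5]
tcp_rot: [-3.139, -0.002, 2.586]
contact_force: [-0.4, -0.4, 0.4]
grip_width: 55.4
finger_force: 0.0
time: 9.93
tool_pos: [430.2, 234.7, 271.5]
tcp_rot: [-3.14, -0.003, 2.861]
contact_force: [1.3, 1.4, -0.2]
grip_width: 54.8
finger_force: 0.0
dot px [319.3 228.7] 198 65 pred (np.int64(317), np.int64(226)) [433.6 235.5]
dot px [318.1 228.5] 147 80 pred (np.int64(317), np.int64(226)) [433.2 234.8]
0.73 [189.0, 201.4, 51.6, 59.7] 90.0
0.72 [317.1, 222.4, 36.5, 57.1] 90.0
0.57 [122.1, 262.9, 69.2, 52.7] 64.39781188964844
shift [-0.0012  0.0002  0.0709] spin 0.001 rows 1.7 spin j6 -0.94 z 271.9
```

View pics/b1.png

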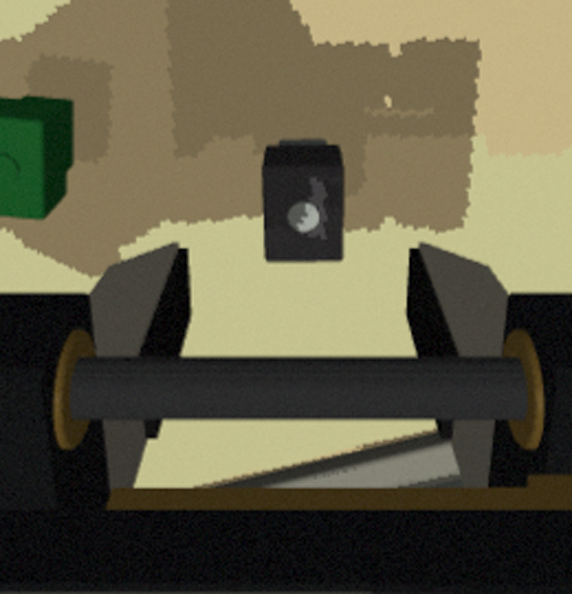

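Rest B is square to the gripper, with its dot at (303,217) in the crop.

```bash
python3 -m inch '[[-0.0028,0.001,0.03,0,0.6],[-0.0028,0.001,0.07,0,0.6],[-0.0028,0.001,0.07,0,0.6],[-0.0028,0.001,0.07,0,0.6],[-0.0028,0.001,0.07,0,0.2],[-0.0028,0.001,0.07,0,0.2],[-0.0028,0.001,0.07,0,0.2],[-0.0028,0.001,0.07,0,0.2]]'; python3 -m inch '[[0,0,0,0,0.2],[0,0,0,0,0.2],[0,0,-0.04,0,0.2],[0,0,-0.08,0,0.2],[0,0,-0.08,0,0.2],[0,0,-0.08,0,0.2]]'
python3 - <<'E'
from h import *
go([605.8,226.6,108],np.pi/2+.011)
E
```

```text
time: 10.7
tool_pos: [434.2, 235.3, 204.7]
tcp_rot: [3.14, 0.003, 2.86]
contact_force: [0.2, 0.2, -0.7]
grip_width: 33.1
finger_force: 0.0
time: 11.2
tool_pos: [434.2, 235.3, 285.1]
tcp_rot: [3.139, 0.004, 2.86]
contact_force: [0.2, -1.3, -2.0]
grip_width: 25.3
finger_force: 29.9
shift [-0.1672  0.0393  0.0189] spin 1.278 rows 10.2 spin j6 -0.95 z 285.1
```

```bash
python3 -m inch '[[-0.167,0.039,0.0,1.278,0.2],[-0.167,0.039,0.0,1.278,0.2],[-0.167,0.039,0.0,1.278,0.2],[-0.167,0.039,0.0,1.278,0.2],[-0.167,0.039,0.0,1.278,0.2],[-0.167,0.039,0.0,1.278,0.2],[-0.167,0.039,0.0,1.278,0.2],[-0.167,0.039,0.0,1.278,0.2]]';python3 -m inch '[[0,0,0,0.275,0.2],[0,0,0,0.275,0.2],[0,0,0.0,0.275,0.2],[0,0,0.018,0.275,0.2],[0,0,0.018,0.275,0.2],[0,0,0.018,0.275,0.2]]'
python3 - <<'E'
from h import *
p=capture('wrist');o=get_obs();z=o["tool_pos"][2]-204.5+44
dot(p,o["tool_pos"][:2],z=z);go([605.8,226.6,108],np.pi/2+.011)
save(p,'b2',(180,130,440,400),2.2)
E
```

```text
time: 11.87
tool_pos: [604.8, 225.8, 280.2]
tcp_rot: [-3.137, -0.0, 1.853]
contact_force: [-0.5, 0.0, -0.6]
grip_width: 26.0
finger_force: 29.9
time: 12.37
tool_pos: [604.4, 226.0, 263.1]
tcp_rot: [-3.137, 0.001, 1.587]
contact_force: [-0.1, -0.1, -1.4]
grip_width: 25.9
finger_force: 29.9
shift [ 0.0005  0.001  -0.0028] spin 0.005 rows 0.1 spin j6 0.22 z 264.2
```

```bash
python3 -m inch '[[0.0005,0.001,0.0,0.005,0.2],[0.0005,0.001,0.015,0.005,0.2],[0.0005,0.001,0.022,0.005,0.2],[0.0005,0.001,0.028,0.005,0.2],[0.0005,0.001,0.034,0.005,0.2],[0.0005,0.001,0.038,0.005,0.2],[0.0005,0.001,0.041,0.005,0.2],[0.0005,0.001,0.041,0.005,0.2]]'; python3 -m inch '[[0,0,0,0,0.2],[0,0,0,0,0.2]]'
```

```text
time: 13.08
tool_pos: [606.1, 226.7, 224.3]
tcp_rot: [3.141, -0.0, 1.58]
contact_force: [0.1, 0.2, -1.0]
grip_width: 26.1
finger_force: 30.0
time: 13.25
tool_pos: [606.1, 226.7, 224.3]
tcp_rot: [3.141, 0.0, 1.58]
contact_force: [0.5, -0.7, -2.0]
grip_width: 25.8
finger_force: 30.0
```

```bash
python3 -m inch '[[0,0,0.002,0,0.2],[0,0,0.002,0,0.2],[0,0,0.002,0,0.2]]'; python3 -m inch '[[0,0,0.0,0,0.5],[0,0,0.0,0,0.5],[0,0,0,0,0.5],[0,0,-0.04,0,0.6],[0,0,-0.09,0,0.6],[0,0,-0.09,0,0.6],[0,0,-0.09,0,0.6]]'
python3 - <<'E'
from h import *
p=capture('wrist')
for k in (272.6,226.6): dot(p,(605.5,k),z=64)
go([424.9,75.3,115],.961)
E
```

```text
time: 13.5
tool_pos: [606.1, 226.7, 224.0]
tcp_rot: [3.14, -0.0, 1.58]
contact_force: [-3.7, -1.3, 9.0]
grip_width: 25.5
finger_force: 30.0
time: 14.08
tool_pos: [606.9, 226.9, 316.3]
tcp_rot: [3.133, -0.002, 1.58]
contact_force: [1.0, -0.2, -0.8]
grip_width: 55.0
finger_force: 0.0
dot px [311.4 152.8] 178 70 pred (np.int64(312), np.int64(153)) [605.3 272.8]
dot px [311.3 152.9] 168 85 pred (np.int64(312), np.int64(153)) [605.2 272.8]
dot px [311.4 152.9] 159 100 pred (np.int64(312), np.int64(153)) [605.3 272.8]
dot px [311.4 153. ] 151 115 pred (np.int64(312), np.int64(153)) [605.3 272.7]
dot px [311.4 153. ] 137 130 pred (np.int64(312), np.int64(153)) [605.3 272.7]
dot px [311.4 153. ] 130 145 pred (np.int64(312), np.int64(153)) [605.3 272.7]
dot px [311.5 152.8] 117 160 pred (np.int64(312), np.int64(153)) [605.4 272.9]
dot px [311.9 211.2] 132 60 pred (np.int64(311), np.int64(212)) [605.9 227.2]
dot px [311.8 211.3] 118 75 pred (np.int64(311), np.int64(212)) [605.8 227.1]
dot px [311.8 211.1] 101 90 pred (np.int64(311), np.int64(212)) [605.8 227.2]
shift [-0.1498 -0.1829  0.0389] spin 0.619 rows 5.7 spin j6 0.23 z 313.6
```

Both rests are home, at (605.3, 272.8) and (605.8, 227.1). Now rest C.

```bash
python3 -m inch '[[-0.15,-0.183,0.0,0.619,0.6],[-0.15,-0.183,0.0,0.619,0.6],[-0.15,-0.183,0.0,0.619,0.6],[-0.15,-0.183,0.0,0.619,0.6],[-0.15,-0.183,0.0,0.619,0.6],[-0.15,-0.183,0.039,0.619,0.6],[-0.15,-0.183,0.039,0.619,0.6],[-0.15,-0.183,0.039,0.619,0.6]]'; python3 -m inch '[[0,0,0,0,0.6],[0,0,0,0,0.6]]'
python3 - <<'E'
from h import *
p=capture('wrist');dot(p,(424.9,75.3));save(p,'c1',(180,130,440,400),2.2)
go([424.9,75.3,43],.961)
E
```

```text
time: 14.8
tool_pos: [422.4, 74.3, 270.6]
tcp_rot: [-3.136, 0.004, 0.959]
contact_force: [0.8, 0.3, -0.1]
grip_width: 55.3
finger_force: 0.0
time: 14.97
tool_pos: [425.7, 75.5, 273.3]
tcp_rot: [3.14, -0.001, 0.961]
contact_force: [0.3, 0.7, 1.0]
grip_width: 54.8
finger_force: 0.0
dot px [313.8 223.2] 144 60 pred (np.int64(314), np.int64(223)) [424.5  75.2]
dot px [313.9 223.2] 121 75 pred (np.int64(314), np.int64(223)) [424.6  75.2]
shift [-0.0008 -0.0006  0.0715] spin 0.001 rows 1.7 spin j6 0.61 z 273.5
```

View pics/c1.png

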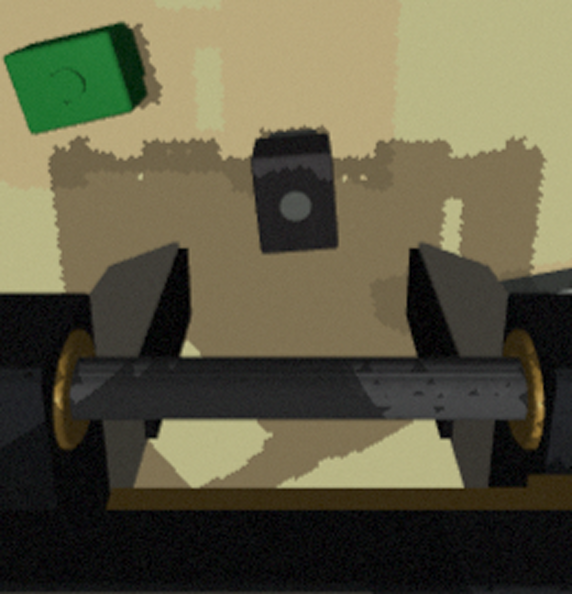

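The rest is turned about 4° counter-clockwise from square in the crop, with its dot at (295,206). I'll correct by a spin of -0.06.

```bash
python3 -m inch '[[-0.001,-0.0005,0.03,-0.06,0.6],[-0.001,-0.0005,0.071,-0.06,0.6],[-0.001,-0.0005,0.071,-0.06,0.6],[-0.001,-0.0005,0.071,-0.06,0.6],[-0.001,-0.0005,0.071,-0.06,0.2],[-0.001,-0.0005,0.071,-0.06,0.2],[-0.001,-0.0005,0.071,-0.06,0.2],[-0.001,-0.0005,0.071,-0.06,0.2]]'; python3 -m inch '[[0,0,0,0,0.2],[0,0,0,0,0.2],[0,0,-0.04,0,0.2],[0,0,-0.08,0,0.2],[0,0,-0.08,0,0.2],[0,0,-0.08,0,0.2]]'
python3 - <<'E'
from h import *
go([606.2,180.7,108],np.pi/2+.011)
E
```

```text
time: 15.68
tool_pos: [423.9, 74.5, 203.9]
tcp_rot: [3.138, -0.002, 1.021]
contact_force: [-0.5, 0.1, 0.2]
grip_width: 32.6
finger_force: 0.0
time: 16.18
tool_pos: [423.8, 74.5, 284.1]
tcp_rot: [3.137, -0.003, 1.021]
contact_force: [0.1, -0.1, -2.0]
grip_width: 25.7
finger_force: 29.8
shift [0.1858 0.0999 0.018 ] spin -0.561 rows 5.1 spin j6 0.55 z 284.1
```

```bash
python3 -m inch '[[0.186,0.1,0.0,-0.561,0.2],[0.186,0.1,0.0,-0.561,0.2],[0.186,0.1,0.0,-0.561,0.2],[0.186,0.1,0.0,-0.561,0.2],[0.186,0.1,0.0,-0.561,0.2],[0.186,0.1,0.0,-0.561,0.2],[0.186,0.1,0.018,-0.561,0.2],[0.186,0.1,0.018,-0.561,0.2]]';python3 -m inch '[[0,0,0,0,0.2],[0,0,0,0,0.2]]'
python3 - <<'E'
from h import *
p=capture('wrist');o=get_obs();z=o["tool_pos"][2]-203.7+44
dot(p,o["tool_pos"][:2],z=z,r=26);go([606.2,180.7,108],np.pi/2+.011)
E
```

```text
time: 16.85
tool_pos: [604.7, 180.8, 259.0]
tcp_rot: [-3.133, 0.001, 1.582]
contact_force: [-1.6, -0.0, -2.8]
grip_width: 25.9
finger_force: 29.8
time: 17.02
tool_pos: [605.4, 180.5, 263.7]
tcp_rot: [-3.14, 0.0, 1.581]
contact_force: [-0.5, 0.4, -1.0]
grip_width: 26.0
finger_force: 29.8
dot px [315.1 273.4] 226 80 pred (np.int64(317), np.int64(274)) [604.7 181. ]
shift [ 0.0002  0.0006 -0.0026] spin -0.001 rows 0.1 spin j6 0.16 z 264.4
```

```bash
python3 -m inch '[[0.0,0.0008,0.0,0,0.2],[0.0,0.0008,0.015,0,0.2],[0.0,0.0008,0.022,0,0.2],[0.0,0.0008,0.028,0,0.2],[0.0,0.0008,0.034,0,0.2],[0.0,0.0008,0.039,0,0.2],[0.0,0.0008,0.043,0,0.2],[0.0,0.0008,0.043,0,0.2]]'; python3 -m inch '[[0,0,0,0,0.2],[0,0,0,0,0.2]]'
```

```text
time: 17.73
tool_pos: [606.7, 180.7, 222.9]
tcp_rot: [3.141, 0.0, 1.582]
contact_force: [-5.2, -2.4, 10.2]
grip_width: 25.6
finger_force: 30.0
time: 17.9
tool_pos: [606.6, 180.7, 222.9]
tcp_rot: [3.141, 0.0, 1.582]
contact_force: [-4.7, -2.0, 11.7]
grip_width: 26.1
finger_force: 30.0
```

```bash
python3 -m inch '[[0,0,0.0,0,0.5],[0,0,0.0,0,0.5],[0,0,0,0,0.5],[0,0,-0.04,0,0.6],[0,0,-0.12,0,0.6],[0,0,-0.12,0,0.6],[0,0,-0.12,0,0.6],[0,0,-0.12,0,0.6]]'
python3 - <<'E'
from h import *
p=capture('wrist')
for k in (272.6,226.6,180.6): dot(p,(605.5,k),z=64)
go([430,-110,500],0,False)
E
```

```text
time: 18.57
tool_pos: [607.1, 181.0, 343.9]
tcp_rot: [3.136, -0.001, 1.582]
contact_force: [-0.5, -0.2, -0.5]
grip_width: 55.1
finger_force: 0.0
dot px [312.6  87. ] 170 75 pred (np.int64(313), np.int64(88)) [605.2 273.1]
dot px [312.5  86.9] 162 90 pred (np.int64(313), np.int64(88)) [605.2 273.2]
dot px [312.6  87.1] 153 105 pred (np.int64(313), np.int64(88)) [605.3 273.1]
dot px [312.7  87.2] 142 120 pred (np.int64(313), np.int64(88)) [605.4 273. ]
dot px [312.6  87.2] 132 135 pred (np.int64(313), np.int64(88)) [605.2 273. ]
dot px [312.5  87. ] 125 150 pred (np.int64(313), np.int64(88)) [605.2 273.1]
dot px [312.5  87. ] 114 165 pred (np.int64(313), np.int64(88)) [605.2 273.1]
dot px [312.8 146.2] 150 70 pred (np.int64(312), np.int64(147)) [605.8 227.5]
dot px [312.8 146.1] 133 85 pred (np.int64(312), np.int64(147)) [605.8 227.6]
dot px [312.9 146.2] 126 100 pred (np.int64(312), np.int64(147)) [605.8 227.6]
dot px [312.8 146.3] 117 115 pred (np.int64(312), np.int64(147)) [605.8 227.4]
dot px [312.8 146.3] 111 130 pred (np.int64(312), np.int64(147)) [605.8 227.4]
dot px [312.9 146.1] 98 145 pred (np.int64(312), np.int64(147)) [605.9 227.7]
dot px [313.  199.7] 104 70 pred (np.int64(312), np.int64(201)) [606.3 181.5]
dot px [313.  199.8] 92 85 pred (np.int64(312), np.int64(201)) [606.3 181.5]
dot px [312.6 199.7] 59 100 pred (np.int64(312), np.int64(201)) [606.  181.5]
shift [-0.2888 -0.1796 -0.1588] spin -1.56 rows 12.5 spin j6 0.16 z 341.5
```

```bash
python3 -m inch '[[-0.289,-0.18,-0.159,1.58,1],[-0.289,-0.18,-0.159,1.58,1],[-0.289,-0.18,-0.159,1.58,1],[-0.289,-0.18,-0.159,1.58,1],[-0.289,-0.18,-0.159,1.58,1],[-0.289,-0.18,-0.159,1.58,1],[-0.289,-0.18,-0.159,1.58,1],[-0.289,-0.18,-0.159,1.58,1]]';python3 - <<'E'
from h import *
go([450,-130,500],0,False)
E
```

```text
time: 19.28
tool_pos: [448.7, -78.5, 481.1]
tcp_rot: [-3.139, 0.002, 0.576]
contact_force: [1.4, -1.2, 0.2]
grip_width: 91.5
finger_force: 0.0
shift [-0.027   0.0439 -0.019 ] spin 0.576 rows 4.6 spin j6 0.65 z 481.1
```

```bash
python3 -m inch '[[-0.027,0.044,-0.019,0.576,1],[-0.027,0.044,-0.019,0.576,1],[-0.027,0.044,-0.019,0.576,1],[-0.027,0.044,-0.019,0.576,1],[-0.027,0.044,-0.019,0.576,1],[-0.027,0.044,-0.019,0.576,1],[-0.027,0.044,-0.019,0.576,1]]';python3 - <<'E'
from h import *
import pickle
p=capture('wrist');pickle.dump(p,open('w2.pkl','wb'))
im=(np.clip((p["color"][:,:,::-1]/255.)**.6,0,1)*255).astype(np.uint8)
z=lambda x0,y0,x1,y1,s:cv2.resize(im[y0:y1,x0:x1],None,fx=s,fy=s,interpolation=cv2.INTER_CUBIC)
cv2.imwrite('pics/w2.png',z(160,0,560,240,2))
s=capture('scene');print([(round(a["conf"],2),np.round(a["rect"])) for a in look_for(s,'rest0')])
print([(round(a["conf"],2),np.round(a["rect"])) for a in look_for(p,'bar')],get_obs()["tool_pos"])
E
```

```text
time: 19.87
tool_pos: [451.6, -129.0, 499.7]
tcp_rot: [-3.14, 0.003, 0.008]
contact_force: [-0.0, 0.3, 0.2]
grip_width: 92.0
finger_force: 0.0
[(0.71, array([347., 272.,  20.,  19.])), (0.71, array([376., 226.,  12.,  15.])), (0.65, array([324., 250.,  14.,  16.])), (0.55, array([334., 260.,  15.,  14.]))]
[(0.78, array([246., 146.,  46.,  78.]))] [ 451.56100715 -128.78397125  500.70571832]
```

View pics/w2.png

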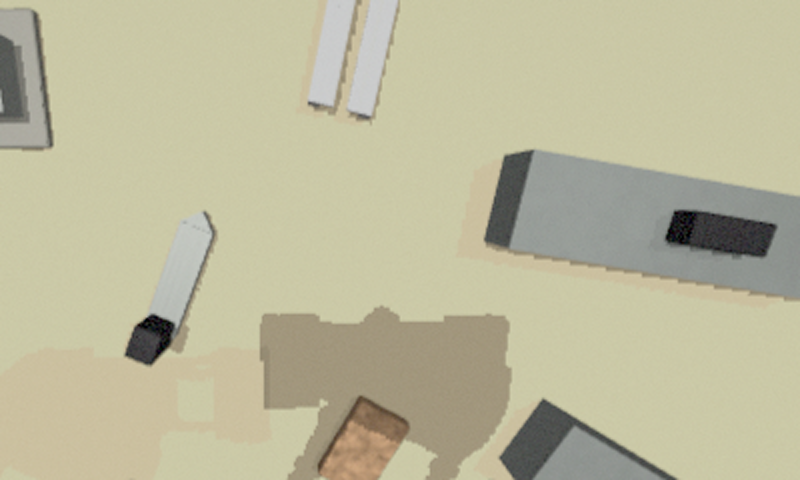

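This view shows the bar with its grip at (150,340) and nose at (203,212). The sleeve's mouth is at (340,110), and the right-hand cover has its handle at (722,233).

Run:
```python
from h import *
import pickle
np.set_printoptions(precision=1,suppress=True)
p=pickle.load(open('w2.pkl','rb'))
P=lambda pts,z:np.array([w(p,((u+.5)/2-.5+160,(v+.5)/2-.5),z)[:2] for u,v in pts])
ang=lambda d:np.arctan2(d[1],d[0]).round(3)
G=P([(125,355),(150,363),(174,325),(149,316)],62);print('grip',G,G.mean(0))
B=P([(150,308),(180,224),(178,325),(213,235),(203,212)],16);print('bar',B,ang(B[1]-B[0]),ang(B[3]-B[2]))
S=P([(308,103),(330,0),(373,118),(398,0),(334,108),(349,111)],25);print('sleeve',S,ang(S[1]-S[0]),ang(S[3]-S[2]),'mouth',S[[0,2]].mean(0))
C=P([(534,151),(509,248),(800,196),(800,297)],64);print('cover',C,ang(C[0]-C[2]),ang(C[1]-C[3]))
H=P([(694,211),(776,224),(768,257),(686,250)],92);print('handle',H,H.mean(0),ang(H[0]-H[1]),ang(H[3]-H[2]))
e=C[0]+(C[1]-C[0])/2;print('end mid',e)
```

```text
grip [[430.8  -3.1]
 [425.3 -19.6]
 [451.6 -37.5]
 [457.5 -21.3]] [441.3 -20.4]
bar [[454.8 -10.6]
 [514.5 -36.1]
 [442.3 -30.5]
 [507.1 -59. ]
 [522.7 -52.7]] -0.403 -0.415
sleeve [[ 591.8 -125.9]
 [ 650.5 -139.3]
 [ 583.1 -168.7]
 [ 650.8 -181.8]
 [ 588.9 -143. ]
 [ 587.2 -152.8]] -0.224 -0.19 mouth [ 587.5 -147.3]
cover [[ 561.4 -264.3]
 [ 503.6 -255.2]
 [ 536.6 -433.3]
 [ 473.8 -449. ]] 1.425 1.418
handle [[ 527.7 -352.8]
 [ 520.8 -402.6]
 [ 501.8 -402.3]
 [ 505.5 -352.4]] [ 513.9 -377.5] 1.432 1.497
end mid [ 532.5 -259.8]
```

Run:
```python
from h import *
go([438,-15.8,130],-.41)
```

```text
shift [-0.0126 -0.113   0.2118] spin 0.418 rows 5.8 spin j6 1.12 z 500.7
```

```bash
python3 -m inch '[[-0.0126,-0.113,0.212,0.418,0.6],[-0.0126,-0.113,0.212,0.418,0.6],[-0.0126,-0.113,0.212,0.418,0.6],[-0.0126,-0.113,0.212,0.418,0.6],[-0.0126,-0.113,0.212,0.418,0.6],[-0.0126,-0.113,0.212,0.418,0.6],[-0.0126,-0.113,0.212,0.418,0.6],[-0.0126,-0.113,0.212,0.418,0.6]]';python3 - <<'E'
from h import *
import pickle
p=capture('wrist');pickle.dump(p,open('w3.pkl','wb'))
im=(np.clip((p["color"][:,:,::-1]/255.)**.6,0,1)*255).astype(np.uint8)
cv2.imwrite('pics/w3.png',cv2.resize(im[60:310,200:440],None,fx=2.4,fy=2.4,interpolation=cv2.INTER_CUBIC))
go([438,-15.8,47],-.41)
E
```

```text
time: 20.73
tool_pos: [438.1, -15.5, 288.5]
tcp_rot: [3.141, 0.003, -0.409]
contact_force: [1.6, -0.5, 0.0]
grip_width: 55.2
finger_force: 0.0
shift [-0.001  -0.      0.0838] spin -0.001 rows 2.0 spin j6 1.77 z 289.8
```

View pics/w3.png

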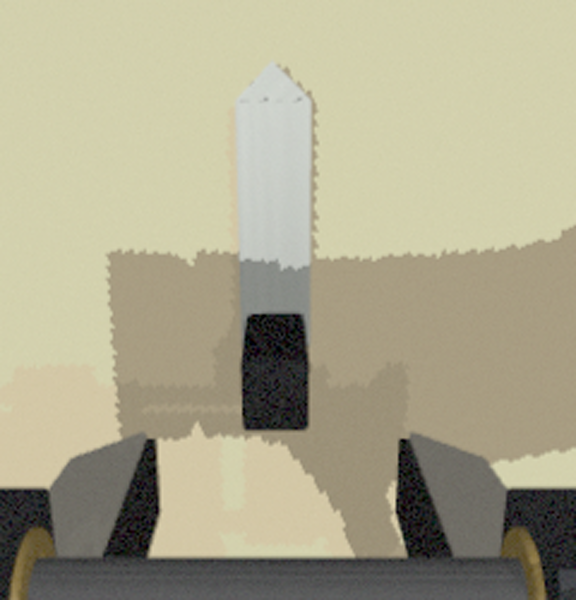

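The bar is square to the gripper, with its nose at (273,63) and the grip's rear edge at (275,430).

Run:
```python
from h import *
import pickle
p=pickle.load(open('w3.pkl','rb'))
P=lambda u,v,z:w(p,((u+.5)/2.4-.5+200,(v+.5)/2.4-.5+60),z)[:2]
d=np.array([np.cos(.409),-np.sin(.409)])
r=P(275,430,62);n=P(273,63,16);s=P(274,100,16)
print(r,n,s,'origins',r+12*d,n-94*d,s-82*d)
```

```text
[426.93339544 -10.67646822] [522.74386775 -51.69835697] [512.50858574 -47.5732055 ] origins [437.94362313 -15.44877231] [436.49708424 -14.31530822] [437.27202991 -14.96246084]
```

```bash
python3 -m inch '[[-0.001,0,0.04,0,0.6],[-0.001,0,0.083,0,0.6],[-0.001,0,0.083,0,0.6],[-0.001,0,0.083,0,0.6],[-0.001,0,0.083,0,0.1],[-0.001,0,0.083,0,0.1],[-0.001,0,0.083,0,0.1],[-0.001,0,0.083,0,0.1]]'; python3 -m inch '[[0,0,0,0,0.1],[0,0,0,0,0.1],[0,0,0,0,0.1]]'
python3 - <<'E'
from h import *
a=-.203;m=np.array([587.5,-147.3]);d=np.array([np.cos(a),np.sin(a)])
for k in (130,12): go([*(m-k*d),48],a)
E
```

```text
time: 21.45
tool_pos: [437.9, -15.8, 208.1]
tcp_rot: [-3.141, -0.004, -0.412]
contact_force: [0.5, 0.1, -0.5]
grip_width: 33.4
finger_force: 0.0
time: 21.7
tool_pos: [437.5, -15.6, 206.9]
tcp_rot: [-3.141, -0.001, -0.412]
contact_force: [-1.5, 0.2, 8.8]
grip_width: 19.8
finger_force: 29.9
shift [ 0.0631  0.0876 -0.0001] spin -0.209 rows 2.6 spin j6 1.77 z 206.9
shift [1.785e-01 6.310e-02 1.000e-04] spin -0.209 rows 4.5 spin j6 1.77 z 206.9
```

```bash
python3 -m inch '[[0,0,-0.001,0,0.1],[0.02,0.02,-0.001,-0.05,0.1],[0.04,0.05,-0.001,-0.12,0.1],[0.063,0.0876,-0.001,-0.209,0.1],[0.063,0.0876,-0.001,-0.209,0.1],[0.063,0.0876,-0.001,-0.209,0.1],[0.063,0.0876,-0.001,-0.209,0.1],[0.063,0.0876,-0.001,-0.209,0.1]]'
python3 - <<'E'
from h import *
import pickle
p=capture('wrist');pickle.dump(p,open('w4.pkl','wb'))
im=(np.clip((p["color"][:,:,::-1]/255.)**.6,0,1)*255).astype(np.uint8)
cv2.imwrite('pics/w4.png',cv2.resize(im[0:300,200:440],None,fx=2,fy=2,interpolation=cv2.INTER_CUBIC))
print(get_obs()["tcp_rot"])
E
```

```text
time: 22.37
tool_pos: [459.6, -120.2, 207.0]
tcp_rot: [-3.141, 0.001, -0.203]
contact_force: [-0.5, -1.0, -0.6]
grip_width: 19.6
finger_force: 30.0
[-3.14131413e+00  1.07371473e-03 -2.02478130e-01]
```

View pics/w4.png

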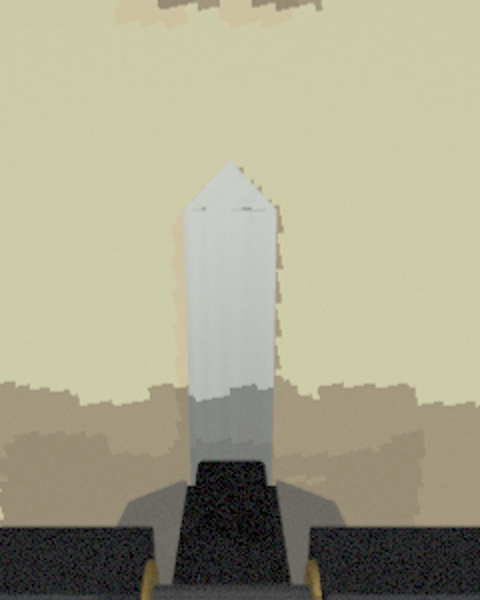

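The bar is held straight, with its nose at (231,163). The sleeve's mouth edge is at the top of the view, with its walls from column 158 to 323 and the slot from 220 to 250.

Run:
```python
from h import *
import pickle
p=pickle.load(open('w4.pkl','rb'))
P=lambda u,v,z:w(p,((u+.5)/2-.5+200,(v+.5)/2-.5),z)[:2]
a=-.203;d=np.array([np.cos(a),np.sin(a)]);n=np.array([-d[1],d[0]])
t=get_obs()["tool_pos"][:2]
for nm,q in [('wallL',P(158,5,22)),('slotL',P(220,5,22)),('slotR',P(250,5,22)),('wallR',P(323,5,22)),('nose',P(231,163,10)),('noseL',P(185,211,16)),('noseR',P(275,207,16)),('mouth old',np.array([587.5,-147.3]))]: print(nm,q,'along',((q-t)@d).round(1),'lat',((q-t)@n).round(1))
g=cv2.cvtColor(p["color"],cv2.COLOR_RGB2GRAY)
for r in range(0,9,2): print(r,g[r,270:370:2])
```

```text
wallL [ 585.87122979 -129.70755184] along 125.7 lat 15.9
slotL [ 583.01560118 -143.53621265] along 125.7 lat 1.7
slotR [ 581.63373417 -150.22803878] along 125.7 lat -5.1
wallR [ 578.27088806 -166.51294996] along 125.6 lat -21.7
nose [ 550.01963024 -139.2799051 ] along 92.5 lat -0.7
noseL [ 540.78000138 -125.20111189] along 80.6 lat 11.2
noseR [ 537.03581736 -148.20886279] along 81.6 lat -12.1
mouth old [ 587.5 -147.3] along 130.8 lat -1.0
0 [157 162 160 162 151  94  97  95  97  92  94  95  94 102 107 105 106 107
 107 104 163 162 161 161 162 161 161 159  94  95  97  94  94  95  96  94
  96  93  93  99 111 109 107 108 107 123 168 167 168 170]
2 [161 159 161 161 151  96  97  94  95 101 121 124 164 168 160 109 106 108
 108 106 161 159 160 159 159 160 159 162  94  94 120 122 160 160  96  96
  97  93  94  93 134 134 169 162 108 123 169 168 170 169]
4 [159 162 158 161 160 124 124 133 160 159 160 165 171 168 159 113 133 143
 169 167 160 163 160 160 160 160 159 160 160 160 160 160 160 158  97 102
 122 134 159 163 168 172 169 170 108 114 169 167 169 168]
6 [159 162 159 159 160 160 161 160 157 159 159 161 169 170 168 170 169 169
 170 169 161 160 160 161 161 160 159 159 160 159 158 160 160 160 162 160
 162 159 170 168 167 169 170 169 167 169 169 169 167 171]
8 [161 162 161 159 160 158 162 160 160 160 161 162 168 170 169 168 169 169
 167 169 161 163 160 161 161 162 159 162 161 159 159 159 161 161 159 159
 161 160 168 168 168 169 169 169 169 170 170 169 169 169]
```

```bash
python3 -m inch '[[0.012,0,0,0,0.1],[0.025,0,0,0,0.1],[0.025,0,0,0,0.1],[0.025,0,0,0,0.1]]'
python3 - <<'E'
from h import *
p=capture('wrist');g=cv2.cvtColor(p["color"],cv2.COLOR_RGB2GRAY)
np.set_printoptions(linewidth=250)
for r in range(0,60,4): print(r,g[r,260:390:2])
for n in ('mouth','sleeve','bar'): print(n,[(round(a["conf"],2),np.round(a["centre"],1)) for a in tip_of(p,n)])
print(px(p,[587.5,-147.3,25]),get_obs()["contact_force"])
E
```

```text
time: 22.75
tool_pos: [484.3, -125.0, 206.9]
tcp_rot: [-3.141, 0.001, -0.202]
contact_force: [-0.5, 0.1, -1.8]
grip_width: 19.9
finger_force: 30.0
0 [160 161 161 177 178 179 176 179 177 179 177 178 179 177 177 179 177 176 178 178 178 176 109 107 108 107 147 160 162 162 161 163 144 178 177 180 177 177 179 176 177 176 180 177 177 178 178 177 177 179 178 159 169 170 170 172 169 167 169 169 170 170
 168 169 168]
4 [164 161 162 177 178 178 177 180 178 177 176 177 179 177 177 177 178 180 178 178 177 178 105 106 104  97 113 161 162 161 159 161 155 178 176 180 177 179 177 178 176 177 177 178 176 179 177 178 175 176 179 136 167 169 170 169 171 169 170 170 169 170
 168 168 168]
8 [164 161 161 174 177 179 178 177 179 180 180 178 177 180 179 178 178 180 177 176 177 180  98 107 105  93  98 161 160 160 161 162 155 176 176 178 177 178 177 177 176 176 177 178 179 177 179 177 178 180 178 122 125 172 171 169 170 168 171 169 171 171
 169 172 171]
12 [168 162 162 173 178 179 179 177 178 178 176 177 179 179 178 179 179 179 177 177 177 178 101 109 108  95  96 113 162 164 161 163 154 178 177 177 178 177 17
[... 2483 characters left out ...]
 171
 169 171 170]
52 [169 169 162 164 164 162 155  90  90  90  86  57  58  58  65  97  98  96  98 110 108 109 110 107 106 101 134 160 162 162 162 162 163 158 135  96  95  94  95  94  52  54  55  50  52  52  50  69 106 125 171 170 169 169 169 170 171 173 171 169 170 169
 170 172 169]
56 [172 167 162 160 161 164 160 160 162 164 164  96  97  96 103 123 128 162 171 173 111 109 108 109 134 134 159 163 161 161 163 162 160 118 125 124 164 159 163  97  95  97  95 102 125 134 171 170 108 106 169 169 169 170 173 172 171 171 172 169 172 171
 170 171 171]
mouth [(0.67, array([315.6,  52.1]))]
sleeve []
bar [(0.78, array([316.4, 236.9]))]
[316.61695729  49.69706509] [ 0.36309224 -0.06084788 -1.70063462]
```

Run:
```python
from h import *
p=capture('wrist');o=get_obs();t=o["tool_pos"][:2];a=o["tcp_rot"][2]
d=np.array([np.cos(a),np.sin(a)]);n=np.array([-d[1],d[0]])
for q in [(313.5,0),(313.5,44),(313.5,46.5)]:
    x=w(p,q,25)[:2]-t;print('sleeve',x@d,x@n)
g=cv2.cvtColor(p["color"],cv2.COLOR_RGB2GRAY).astype(int)
for r in (110,125,140,155):
    row=g[r,270:362];e=np.abs(np.diff(row));k=np.where(e>6)[0]+270.5;print(r,k,)
    if len(k)>1:
        x=[w(p,(c,r),16)[:2]-t for c in (k[0],k[-1])];print([(v@n).round(1) for v in x])
```

```text
sleeve 125.55008015927186 0.4470859626005454
sleeve 107.78071789937168 0.4847573505970737
sleeve 106.72900386097919 0.48698700448234433
110 [285.5 337.5 338.5 340.5 341.5]
[np.float64(15.2), np.float64(-14.0)]
125 [285.5 337.5 338.5 339.5 340.5]
[np.float64(15.4), np.float64(-13.6)]
140 [288.5 336.5 337.5 339.5]
[np.float64(14.0), np.float64(-13.3)]
155 [288.5 336.5 337.5 338.5 339.5]
[np.float64(14.2), np.float64(-13.5)]
```

```bash
python3 -m inch '[[0,-0.0009,0,0,0.1],[0.01,-0.0009,0,0,0.1],[0.02,-0.0009,0,0,0.1],[0.03,-0.0009,0,0,0.1],[0.04,-0.0009,0,0,0.1],[0.05,-0.0009,0,0,0.1],[0.06,-0.0009,0,0,0.1],[0.06,-0.0009,0,0,0.1]]'
```

```text
time: 23.67
tool_pos: [544.5, -137.8, 207.2]
tcp_rot: [3.141, -0.002, -0.203]
contact_force: [0.2, 0.1, -0.3]
grip_width: 19.9
finger_force: 30.0
```

```bash
python3 -m inch '[[0.01,0,0,0,0.1],[0.02,0,0,0,0.1],[0.026,0,0,0,0.1],[0.03,0,0,0,0.1],[0.032,0,0,0,0.1],[0.033,0,0,0,0.1],[0.033,0,0,0,0.1]]'
```

```text
time: 24.25
tool_pos: [575.4, -144.0, 207.0]
tcp_rot: [3.142, 0.001, -0.203]
contact_force: [-0.4, -0.2, -0.8]
grip_width: 19.7
finger_force: 30.0
```

```bash
python3 -m inch '[[0.001,0,0,0,0.1],[0.002,0,0,0,0.1],[0.003,0,0,0,0.1],[0.003,0,0,0,0.1]]'
```

```text
time: 24.58
tool_pos: [578.4, -144.6, 207.1]
tcp_rot: [3.142, 0.001, -0.203]
contact_force: [-2.5, 0.3, -1.1]
grip_width: 19.9
finger_force: 30.0
```

```bash
python3 -m inch '[[0.001,0,0,0,0.1],[0.002,0,0,0,0.1],[0.002,0,0,0,0.1]]'
```

```text
time: 24.83
tool_pos: [579.3, -144.7, 207.0]
tcp_rot: [-3.141, 0.005, -0.203]
contact_force: [-9.3, 1.0, 5.1]
grip_width: 20.0
finger_force: 30.0
```

```bash
python3 -m inch '[[-0.001,0,0,0,0.5],[-0.001,0,0,0,0.5],[-0.001,0,0,0,0.5],[-0.001,0,-0.04,0,0.5],[-0.001,0,-0.08,0,0.5],[-0.001,0,-0.12,0,0.5],[-0.001,0,-0.2,0,0.5],[-0.001,0,-0.2,0,0.5]]'
python3 - <<'E'
from h import *
p=capture('wrist')
for n in ('mouth','sleeve','bar'): print(n,[(round(a["conf"],2),np.round(a["centre"],1),w(p,a["centre"])[:2].round(1)) for a in tip_of(p,n)])
a=-.203;print('bar home',np.array([587.5,-147.3])-12*np.array([np.cos(a),np.sin(a)]))
go([513.9,-378,500],-.15-np.pi,False)
E
```

```text
time: 25.5
tool_pos: [579.5, -144.7, 410.0]
tcp_rot: [3.141, -0.002, -0.203]
contact_force: [1.4, -0.0, -0.6]
grip_width: 46.2
finger_force: 0.0
mouth [(0.61, array([312.9, 161.5]), array([ 589.2, -144.5])), (0.61, array([ 14.9, 210.4]), array([604.8, 250.2]))]
sleeve [(0.98, array([314.1, 123.5]), array([ 634. , -155.4]))]
bar [(0.85, array([315. , 170.2]), array([ 577.8, -144.8]))]
bar home [ 575.74640607 -144.88069641]
shift [-0.017   0.2417 -0.0914] spin -0.053 rows 6.2 spin j6 1.4 z 408.5
```

The bar is home. Now to the cover.

```bash
python3 -m inch '[[-0.017,0.2417,0,-1.63,0.6],[-0.017,0.2417,0,-1.63,0.6],[-0.017,0.2417,0,-1.63,0.6],[-0.017,0.2417,0,-1.63,0.6],[-0.017,0.2417,0,-1.63,0.6],[-0.017,0.2417,0,-1.63,0.6],[-0.017,0.2417,0,-1.63,0.6],[-0.017,0.2417,0,-1.63,0.6]]'
python3 - <<'E'
from h import *
go([514,-378,240],1.425)
E
```

```text
time: 26.37
tool_pos: [512.8, -381.0, 404.2]
tcp_rot: [-3.138, 0.0, 0.77]
contact_force: [0.2, 1.5, 0.0]
grip_width: 55.0
finger_force: 0.0
shift [ 0.003  -0.0013  0.0052] spin -0.655 rows 5.2 spin j6 0.04 z 404.2
```

```bash
python3 -m inch '[[0.003,-0.001,-0.05,-0.655,0.6],[0.003,-0.001,-0.05,-0.655,0.6],[0.003,-0.001,-0.05,-0.655,0.6],[0.003,-0.001,-0.05,-0.655,0.6],[0.003,-0.001,-0.05,-0.655,0.6],[0.003,-0.001,-0.05,-0.655,0.6],[0.003,-0.001,-0.05,-0.655,0.6]]'
python3 - <<'E'
from h import *
import pickle
p=capture('wrist');pickle.dump(p,open('w5.pkl','wb'))
im=(np.clip((p["color"][:,:,::-1]/255.)**.6,0,1)*255).astype(np.uint8)
cv2.imwrite('pics/w5.png',cv2.resize(im[0:300,170:490],None,fx=2,fy=2,interpolation=cv2.INTER_CUBIC))
print(get_obs()["tool_pos"],get_obs()["tcp_rot"])
E
```

```text
time: 26.95
tool_pos: [515.8, -375.4, 454.9]
tcp_rot: [-3.139, -0.002, 1.424]
contact_force: [-0.6, 0.4, -0.2]
grip_width: 55.2
finger_force: 0.0
[ 515.76326373 -375.42451711  455.16759555] [-3.13904657e+00 -1.69932890e-03  1.42192152e+00]
```

View pics/w5.png

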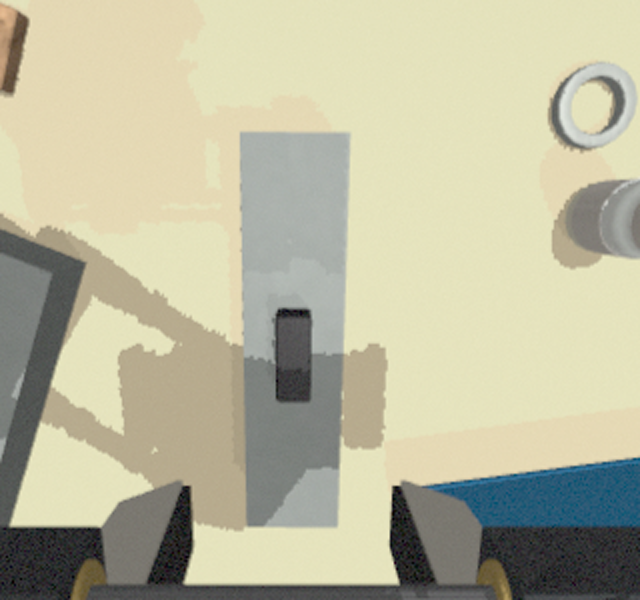

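The whole cover top is in view, with corners at (240,132), (350,132), (338,526) and (246,527) and the handle at (294,358).

Run:
```python
from h import *
import pickle
np.set_printoptions(precision=1,suppress=True)
p=pickle.load(open('w5.pkl','rb'))
P=lambda pts,z:np.array([w(p,((u+.5)/2-.5+170,(v+.5)/2-.5),z)[:2] for u,v in pts])
C=P([(240,132),(350,132),(338,526),(246,527)],64);H=P([(276,317),(311,317),(311,402),(276,402)],92)
f=(C[0]+C[1]-C[2]-C[3])/2;s=(C[1]+C[2]-C[0]-C[3])/2
print(C.mean(0),np.hypot(*f),np.hypot(*s),np.arctan2(f[1],f[0]),'handle',H.mean(0),np.ptp(H,0))
c=C.mean(0)*.6+H.mean(0)*.4;print(c)
for z in (150,80): go([*c,z],np.arctan2(f[1],f[0]))
```

```text
[ 515.2 -377.9] 239.869083083802 60.06151119662318 1.4171944352918684 handle [ 515.2 -378.1] [26.4 51.1]
[ 515.2 -378. ]
shift [-0.   0.   0.1] spin 0.005 rows 3.5 spin j6 -0.6 z 455.2
shift [-0.   0.   0.2] spin 0.005 rows 5.2 spin j6 -0.6 z 455.2
```

```bash
python3 -m inch '[[-0.0027,0,0.04,0.005,0.6],[-0.0027,0,0.08,0.005,0.6],[-0.0027,0,0.12,0.005,0.6],[-0.0027,0,0.16,0.005,0.6],[-0.0027,0,0.19,0.005,0.6],[-0.0027,0,0.209,0.005,0.6],[-0.0027,0,0.209,0.005,0.6],[-0.0027,0,0.209,0.005,0.6]]'; python3 -m inch '[[0,0,0,0,0.1],[0,0,0,0,0.1],[0,0,0,0,0.1],[0,0,0,0,0.1],[0,0,0,0,0.1],[0,0,0,0,0.1],[0,0,0,0,0.1]]'
```

```text
time: 27.67
tool_pos: [515.0, -377.8, 246.3]
tcp_rot: [-3.139, -0.002, 1.417]
contact_force: [0.0, 0.4, -0.7]
grip_width: 54.9
finger_force: 0.0
time: 28.25
tool_pos: [515.3, -378.0, 248.3]
tcp_rot: [3.141, 0.0, 1.418]
contact_force: [1.0, 0.1, 1.0]
grip_width: 19.9
finger_force: 30.0
```

```bash
python3 -m inch '[[0,0,-0.02,0,0.1],[0,0,-0.05,0,0.1],[0,0,-0.09,0,0.1],[0,0,-0.12,0,0.1],[0,0,-0.13,0,0.1],[0,0,-0.13,0,0.1],[0,0,-0.13,0,0.1]]'
python3 - <<'E'
from h import *
go([605.9,181,219],np.pi/2+.01)
E
```

```text
time: 28.83
tool_pos: [514.9, -377.8, 376.5]
tcp_rot: [-3.14, -0.001, 1.418]
contact_force: [-0.4, 0.2, -3.8]
grip_width: 19.7
finger_force: 30.0
shift [ 0.5661  0.0048 -0.0008] spin -0.163 rows 13.6 spin j6 -0.6 z 376.5
```

```bash
python3 -m inch '[[0.01,0,0,0,0.1],[0.03,0,0,0,0.1],[0.06,0.0,0,-0.01,0.1],[0.09,0.001,0,-0.02,0.1],[0.12,0.001,0,-0.03,0.1],[0.15,0.001,0,-0.04,0.1],[0.18,0.001,0,-0.05,0.1],[0.21,0.002,0,-0.06,0.1]]'
python3 - <<'E'
from h import *
go([605.9,181,219],np.pi/2+.01)
E
```

```text
time: 29.5
tool_pos: [548.6, -168.4, 375.4]
tcp_rot: [-3.137, -0.002, 1.479]
contact_force: [0.9, 0.3, -3.7]
grip_width: 19.9
finger_force: 30.0
shift [ 0.3532  0.0248 -0.002 ] spin -0.102 rows 8.5 spin j6 -0.34 z 375.4
```

```bash
python3 -m inch '[[0.03,0.002,0,-0.01,0.1],[0.06,0.004,0,-0.02,0.1],[0.09,0.006,0,-0.03,0.1],[0.12,0.008,0,-0.04,0.1],[0.16,0.011,0,-0.05,0.1],[0.2,0.014,0,-0.06,0.1],[0.24,0.017,0,-0.07,0.1],[0.26,0.018,0,-0.08,0.1]]'
python3 - <<'E'
from h import *
go([605.9,181,219],np.pi/2+.01)
E
```

```text
time: 30.17
tool_pos: [590.5, 91.3, 375.3]
tcp_rot: [-3.137, -0.002, 1.561]
contact_force: [-0.1, -0.9, -3.4]
grip_width: 19.9
finger_force: 30.0
shift [ 0.0899  0.0146 -0.0026] spin -0.019 rows 2.2 spin j6 0.03 z 375.3
```

```bash
python3 -m inch '[[0.03,0.004,0,-0.005,0.1],[0.06,0.01,0,-0.01,0.1],[0.08,0.013,0,-0.019,0.1],[0.0897,0.0146,0,-0.019,0.1],[0.0897,0.0146,0,-0.019,0.1],[0.0897,0.0146,0,-0.019,0.1],[0.0897,0.0146,0,-0.019,0.1],[0.0897,0.0146,0,-0.019,0.1]]'
python3 - <<'E'
from h import *
go([605.9,181,219],np.pi/2+.01)
np.set_printoptions(precision=1,suppress=True)
p=capture('wrist');save(p,'cv',s=1)
for z in (10,):
  for X in ([565.2,308.6],[646.5,309.4]): print(px(p,[*X,z]))
g=cv2.cvtColor(p["color"],cv2.COLOR_RGB2GRAY).astype(int);o=get_obs();t=o["tool_pos"]
print('cover far corners pred',px(p,[t[0]-31.3,t[1]+119.7,t[2]-248.3+64]),px(p,[t[0]+28.7,t[1]+120.3,t[2]-248.3+64]))
for r in range(60,200,10):
    k=np.where(np.abs(np.diff(g[r,220:420]))>12)[0]+220;print(r,k)
E
```

```text
time: 30.83
tool_pos: [606.9, 174.6, 377.8]
tcp_rot: [-3.141, 0.001, 1.575]
contact_force: [1.0, 0.2, -3.6]
grip_width: 19.9
finger_force: 30.0
shift [ 0.0065 -0.001  -0.0002] spin -0.006 rows 0.2 spin j6 0.15 z 377.8
[274.8  44.3]
[356.5  43.7]
cover far corners pred [249.3  15.6] [380.2  14.7]
60 [252 378]
70 [252 253 377 378]
80 [253 376 377]
90 [253 254 376]
100 [254 255 375 376]
110 [254 255 375]
120 [255 256 374 375]
130 [256 373 374]
140 [256 257 373 374]
150 [257 372 373]
160 [257 258 371 372 373]
170 [258 259 371 372]
180 [232 242 372]
190 [371]
```

```bash
python3 -m inch '[[0.0065,-0.0006,0,-0.006,0.1],[0.0065,-0.0006,0.015,-0.006,0.1],[0.0065,-0.0006,0.035,-0.006,0.1],[0.0065,-0.0006,0.055,-0.006,0.1],[0.0065,-0.0006,0.07,-0.006,0.1],[0.0065,-0.0006,0.08,-0.006,0.1],[0.0065,-0.0006,0.08,-0.006,0.1],[0.0065,-0.0006,0.08,-0.006,0.1]]'
python3 - <<'E'
from h import *
go([606.3,181,99.3],np.pi/2+.01)
E
```

```text
time: 31.55
tool_pos: [606.4, 182.4, 298.2]
tcp_rot: [-3.141, 0.0, 1.583]
contact_force: [0.3, 0.1, -2.0]
grip_width: 20.1
finger_force: 30.0
shift [-0.0014 -0.0001  0.0399] spin 0.002 rows 1.0 spin j6 0.16 z 298.2
```

```bash
python3 -m inch '[[-0.0014,0,0,0.002,0.1],[-0.0014,0,0.005,0.002,0.1],[-0.0014,0,0.01,0.002,0.1],[-0.0014,0,0.015,0.002,0.1],[-0.0014,0,0.02,0.002,0.1],[-0.0014,0,0.02,0.002,0.1]]'
```

```text
time: 32.05
tool_pos: [605.9, 181.0, 276.7]
tcp_rot: [-3.139, 0.0, 1.581]
contact_force: [-0.4, -1.0, -2.7]
grip_width: 19.3
finger_force: 30.0
```

No contact, and the rim is below the block's top, so it has entered. I'll continue down.

```bash
python3 -m inch '[[0,0,0.005,0,0.1],[0,0,0.01,0,0.1],[0,0,0.014,0,0.1],[0,0,0.017,0,0.1],[0,0,0.019,0,0.1],[0,0,0.019,0,0.1]]'
```

```text
time: 32.55
tool_pos: [606.3, 181.1, 258.8]
tcp_rot: [-3.141, 0.0, 1.581]
contact_force: [0.1, -0.0, -2.9]
grip_width: 20.1
finger_force: 30.0
```

```bash
python3 -m inch '[[0,0,0.001,0,0.1],[0,0,0.002,0,0.1],[0,0,0.002,0,0.1]]'
```

```text
time: 32.8
tool_pos: [606.4, 181.1, 258.3]
tcp_rot: [3.14, -0.0, 1.581]
contact_force: [-0.9, -0.2, 5.1]
grip_width: 19.8
finger_force: 30.0
```

```bash
python3 -m inch '[[0,0,-0.001,0,0.5],[0,0,-0.001,0,0.5],[0,0,-0.001,0,0.5],[0,0,-0.04,0,0.5],[0,0,-0.09,0,0.5],[0,0,-0.14,0,0.5],[0,0,-0.18,0,0.5],[0,0,-0.2,0,0.5]]'
python3 - <<'E'
from h import *
p=capture('wrist');print([(round(a["conf"],2),w(p,a["centre"],10)[:2].round(1)) for a in tip_of(p,'cover')])
go([470,-60,500],0,False)
E
```

```text
time: 33.47
tool_pos: [606.0, 181.1, 460.6]
tcp_rot: [3.139, -0.0, 1.581]
contact_force: [0.0, 0.4, 0.9]
grip_width: 46.0
finger_force: 0.0
[(0.89, array([607. , 178.7])), (0.56, array([ 632.7, -138.5]))]
shift [-0.2397 -0.1384 -0.0376] spin -1.561 rows 12.5 spin j6 0.16 z 464.8
```

```bash
python3 -m inch '[[-0.24,-0.138,-0.038,0.8,0.6],[-0.24,-0.138,-0.038,0.8,0.6],[-0.24,-0.138,-0.038,0.8,0.6],[-0.24,-0.138,-0.038,0.8,0.6],[-0.24,-0.138,-0.038,0.8,0.6],[-0.24,-0.138,-0.038,0.8,0.6],[-0.24,-0.138,-0.038,0.8,0.6],[-0.24,-0.138,-0.038,0.8,0.6]]';python3 -m inch '[[0,0,0,0.78,0.6],[0,0,0,0.78,0.6],[0,0,0,0.78,0.6],[0,0,0,0.78,0.6],[0,0,0,0.78,0.6],[0,0,0,0.78,0.6],[0,0,0,0.78,0.6],[0,0,0,0.78,0.6]]'
python3 - <<'E'
from h import *
for c in('wrist','scene','side'):
    p=capture(c)
    for n in ('cover','bar','sleeve','mouth','rest0'): print(c,n,[(round(a["conf"],2),w(p,a["centre"],10 if n=='cover' else 0)[:2].round(1)) for a in tip_of(p,n)])
    if c=='wrist':
        # bar grip / sleeve numeric check: segment dark grip near mouth
        P=px(p,[576,-145,62]);print('grip px',P,get_obs()["tool_pos"])
        u,v=P.astype(int);g=cv2.cvtColor(p["color"],cv2.COLOR_RGB2GRAY)
        print(g[v-24:v+24:2,u-20:u+20:2])
E
```

```text
time: 34.23
tool_pos: [468.7, -63.8, 495.7]
tcp_rot: [3.14, 0.001, 0.774]
contact_force: [1.3, 0.7, 0.4]
grip_width: 54.9
finger_force: 0.0
time: 34.9
tool_pos: [470.9, -60.0, 494.4]
tcp_rot: [-3.141, 0.001, 0.001]
contact_force: [1.1, 0.0, 0.2]
grip_width: 55.0
finger_force: 0.0
wrist cover [(0.82, array([603.8, 183.6])), (0.69, array([ 311.1, -392.1]))]
wrist bar [(0.89, array([ 578.5, -147. ]))]
wrist sleeve [(0.64, array([ 638.1, -154.8]))]
wrist mouth [(0.79, array([ 591.4, -144. ]))]
wrist rest0 [(0.78, array([393.8, 144.2]))]
grip px [384.7645743   79.05001097] [470.79629978 -60.22255276 495.00203452]
[[159  56 154 177 177 177 179 178 173 163 163 143 114 180 177 174 179 179
  176 170]
 [151  64 179 176 177 177 179 176 175 162 163 132 156 178 177 174 178 175
  176 170]
 [140  86 178 176 178 178 177 176 153 164 147 129 179 176 176 176 175 179
  175 168]
 [109 102 176 177 177 178 180 177 125 161 146 110 177 176 172 178 177 177
  173 169]
 [ 70 153 178 176 176 177 178 175 161 164 135 113 179 179 174 177 178 176
  170 169]
 [ 60 177 177 177 178 176 177 173 161 162 134 163 178 177 1
[... 1521 characters left out ...]
168 171 169 170 171 169
  168 172]]
scene cover [(0.89, array([599.6, 187.7])), (0.57, array([ 309.2, -382.4])), (0.15, array([ 575.4, -116. ]))]
scene bar [(0.59, array([ 586. , -138.6])), (0.22, array([609.3, 181.2]))]
scene sleeve [(0.8, array([ 641.3, -143.4]))]
scene mouth [(0.94, array([ 582. , -152.3]))]
scene rest0 [(0.7, array([391.5, 150.3]))]
side cover [(0.8, array([ 294.9, -404.4])), (0.61, array([597.3, 175.4])), (0.57, array([620. , 178.1]))]
side bar [(0.85, array([ 582.4, -143.9]))]
side sleeve [(0.91, array([ 638.3, -150.9]))]
side mouth [(0.95, array([ 593.7, -144.7]))]
side rest0 [(0.78, array([388.2, 148.8])), (0.35, array([762.9,   3.7])), (0.24, array([606.7, 187.1]))]
```

```bash
python3 -c "
from plant import *
print(close_job())"
```

```text
the job is handed in; nothing more can be done
None
```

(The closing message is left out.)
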